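# Set out a pipe branch between the bench stakes

### The job

Set the parts of the pipe branch out dry on the dark stake plate: stand the tall narrow sleeve midway between the two stakes, and lay the flat flange ring centred on top of it. Stand the short wide coupling midway between the tall sleeve and the round-headed stake, in line with them, and close it with the knobbed end cap, centred and knob up. Leave the file and the chisel that lie among the parts where they are.

Things in the scene. Friction and masses are not known exactly. Their poses are not given: they have to be found in the camera images.
- stake_plate: Flat dark steel plate fixed to the bench, 110 x 430 mm, 10 mm thick; both stakes stand on it. Origin at the centre of its underside (on the bench), its y axis along the plate's length, z up. Its centre lies exactly midway between the stakes. Its place and yaw (up to 0.25 rad) change from start to start.
- square_stake: Fixed steel stake with a flat square head 56 x 56 mm, 70 mm tall, near one end of the plate's centre line, 170 mm from the plate's centre. Origin at the centre of its underside, on the plate's top (10 mm above the bench), z up. Which end of the plate it stands at changes.
- round_stake: Fixed steel stake with a round, domed head 56 mm across, 70 mm tall, near the other end of the plate's centre line, 340 mm from the square stake. Origin at the centre of its underside, on the plate's top (10 mm above the bench), z up.
- tall_sleeve: Loose tall narrow bare-metal tube standing upright: 48 mm outside diameter, 80 mm tall, 5 mm wall, open at both ends, 0.2 kg. Origin at the centre of its lower end, z along its axis. Starts on the bench.
- coupling: Loose short wide bare-metal tube standing upright: 60 mm outside diameter, 45 mm tall, 5 mm wall, open at both ends, 0.2 kg. Origin at the centre of its lower end, z along its axis. Starts on the bench.
- flange_ring: Loose flat bare-metal ring lying on the bench: 60 mm outside diameter, 30 mm hole, 10 mm thick, 0.1 kg. Origin at the centre of its underside, z up.
- end_cap: Loose bare-metal cap lying on the bench, knob up: a flat disc 70 mm across and 8 mm thick, with a round knob in its middle whose neck is 20 mm and whose head is 24 mm across, the head from 18 to 30 mm above the underside. 0.15 kg. Origin at the centre of the underside, z up.
- file: Bystander: loose file with a wooden handle, 170 mm long along its x axis, 22 mm wide, 15 mm tall, lying on the bench among the parts. Origin on its underside, near mid-length. Not to be moved.
- chisel: Bystander: loose steel cold chisel, 135 mm long along its x axis, 20 mm wide, 12 mm tall, lying on the bench among the parts. Origin on its underside near mid-length. Not to be moved.
Mind the look-alikes: they are no part of the job. Of the things like the flange_ring, leave any that is brown or purple; of the rest the smaller one is meant.

How it is judged:
At the end, for the whole second after the job is handed in: Tall sleeve upright on the plate within 13 mm of midway between the stakes; coupling upright on the plate within 13 mm of its centre line, 65-105 mm from round stake and from sleeve; ring on the sleeve and cap (knob up) on the coupling, centred within 9 mm; all at rest (horizontal distance between tall_sleeve and stake_plate below 0.013 m and z of tall_sleeve in the frame of stake_plate between 0.007 and 0.013 m and angle between each of tall_sleeve, coupling's own z axis and vertical below 0.08 rad and x of coupling in the frame of stake_plate between -0.013 and 0.013 m and horizontal distance between coupling and round_stake between 0.065 and 0.105 m and horizontal distance between coupling and tall_sleeve between 0.065 and 0.105 m and z of coupling in the frame of stake_plate between 0.007 and 0.013 m and horizontal distance between flange_ring and tall_sleeve below 0.009 m and z of flange_ring in the frame of tall_sleeve between 0.076 and 0.084 m and horizontal distance between end_cap and coupling below 0.009 m and z of end_cap in the frame of coupling between 0.041 and 0.049 m and angle between end_cap's own z axis and vertical below 0.1 rad and linear speed of each of tall_sleeve, coupling, flange_ring, end_cap below 0.02 m/s); the robot touches nothing.
It fails at once if the file is moved more than 25 mm (distance of file from where it was at the start of the episode above 0.025 m).
It fails at once if the chisel is moved more than 25 mm (distance of chisel from where it was at the start of the episode above 0.025 m).
It also fails if it takes over 112 s, if anything falls off the work surface, if the arm or the gripper's body presses on something with over 40 N, if the wrist force passes 120 N, or if a joint passes its speed limit or range.

### The arm

A 6-joint arm with a two-finger parallel gripper is mounted at the origin on the work surface. World frame = base frame: x ahead of the robot, y to its left, z up, the work surface at z = 0. Lengths are in m, angles in rad, forces in N, time in s.
With the tool pointing down it reaches from about 0.35 to 0.975 m from the base axis. Payload 7.1 kg.
Tool frame: the origin (TCP) lies between the finger pads; the fingertips stand 25 mm ahead of it and the grasp point (between the pads) lies 6 mm ahead of it; z points along the fingers, y is the direction in which the jaws open and shut (so a half turn about z gives the same grasp; the last joint's range is limited). The gripper opens to 88 mm and grips with 3 to 60 N. Pads are 20 mm wide; open, the fingers measure 115 mm over their backs; the gripper's body (75 mm by 178 mm) begins 61 mm behind the grasp point.
Start: joints at [1.225, 0.423, 1.63, -0, 1.089, -0.019], TCP at [0.201, 0.592, 0.248] pointing down, gripper open.
Joint ranges: [-3, 3], [-0.9, 2.11], [0.09, 2.58], [-1.31, 4.45], [0.11, 2.69], [-2.54, 2.54]. Speed limits (rad/s): [2.39, 2.39, 3.01, 3.14, 3.14, 3.14].

### API

Orientations are given as a 3x3 rotation matrix whose columns are the frame's x, y, z axes.
In Python, from rig import arm gives the robot as it stands. The module is installed in compiled form; this text tells all that it offers.
- The arm moves only by the tool arm_command, never from a script. Its argument "motion" is a list of rows, each an object of numbers: "x", "y", "z": the shift along the tool's x, y, z in cm; "rx", "ry", "rz": the turn, a rotation vector about the tool's x, y, z in degrees. In form: [{"x": .., "y": .., "z": .., "rx": .., "ry": .., "rz": ..}, ...]. A call has 1 to 10 rows; each row shifts and turns the pose as measured when the row begins, along the tool's axes as they then stand; what a row does not reach is not made up. A row lasts 1/8 s, in which the tool goes at most 62.5 mm and 10.7 degrees, less where a joint would pass 70% of its speed; a pose out of reach is approached as far as the arm can. A call is refused whole if a number of a shift passes 6.25 or a number of a turn 10.7, either way. A call with a gripper value outside its range is refused whole. "jaw" is the closure, from -1 (fully open) to 1 (shut), set as the call begins (left out, the last holds). The fingers move at their own pace and stop on an object; "squeeze" is the grip in N (left out, the last holds). Time passes only in rows, so rows that do not move let the fingers close. It gives the time, the measured TCP pose, the force and the opening at its end, in the units of the state.
- arm.state(): the state, without advancing time (a new reading comes with each control period).
- arm.read_camera(name): name is "side" or "top"; returns a dict with "image" (480x640x3 uint8, red, green, blue), "K" (3x3 intrinsics, pixels), "cam_to_world" (4x4, takes a point from camera to world coordinates). Camera axes: x right, y down, z forward; pixel columns grow to the right and rows downward; lengths in m; the calibration is good to about 2 mm. A picture is of the moment at which its call begins. There is no depth.
- arm.hand_in(): hands the job in, once; it reports no verdict.
The state is a dict: "clock": time; "qpos": joint angles; "qd": joint speeds; "joint_efforts": joint torques, N m; "tcp_pos": TCP position; "tcp_rot": TCP orientation; "wrist_force": force on the tool from outside, world axes, zero at the start; "ft_torque": the same for the moment, N m; "width": finger opening in m.
Only numpy, scipy, OpenCV 4.12 (cv2) and the standard library are available. Lean on these libraries where they do the work, as an engineer would, in place of code of your own. Each camera call takes 0.05 s, during which the arm holds its last target.

## Working session

There is one attempt and no reset: what is moved stays moved. The work goes in short steps, Python scripts to look and compute and a tool call to move; the robot and the scene stay as the last step left them, time stands still between calls to the robot, and variables do not carry over. Pictures are saved under pics/ and viewed, and the job is handed in when it is done.

Besides the shell and the picture viewer there is one more tool, called after ">>>" in YAML: its name, and indented under it one key for each argument. arm_command: Moves the arm, as the interface text tells. Its arguments: {"type":"object","properties":{"motion":{"type":"array"},"jaw":{"type":"number"},"squeeze":{"type":"number"}},"required":["motion"]}

```bash
mkdir -p pics; python3 - <<'E'
from rig import arm
import cv2,numpy as np,pickle
s=arm.state();print(s['clock'],s['tcp_pos'],s['tcp_rot'],s['width'])
for n in('side','top'):
    r=arm.read_camera(n);pickle.dump(r,open(f'{n}0.pkl','wb'))
    cv2.imwrite(f'pics/{n}0.png',r['image'][:,:,::-1]);print(n,r['K'],np.round(r['cam_to_world'],4))
E
```

```text
0.0 [0.2004184  0.59143884 0.24692913] [[-9.47082416e-01  3.20990092e-01 -5.07875904e-04]
 [ 3.20990492e-01  9.47081356e-01 -1.41715673e-03]
 [ 2.61065314e-05 -1.50518756e-03 -9.99998867e-01]] 0.08813694784072222
side [[442.58424844   0.         306.62821472]
 [  0.         442.58424844 236.3522221 ]
 [  0.           0.           1.        ]] [[ 0.951  -0.1947  0.2402  0.2688]
 [-0.3088 -0.6372  0.7061 -0.6491]
 [ 0.0156 -0.7457 -0.6661  0.6571]
 [ 0.      0.      0.      1.    ]]
top [[464.96287914   0.         321.71940194]
 [  0.         464.96287914 238.92627974]
 [  0.           0.           1.        ]] [[-0.013  -0.9815  0.191   0.2883]
 [-0.9998  0.0151  0.0097 -0.0375]
 [-0.0124 -0.1908 -0.9815  1.0969]
 [ 0.      0.      0.      1.    ]]
```

View pics/top0.png

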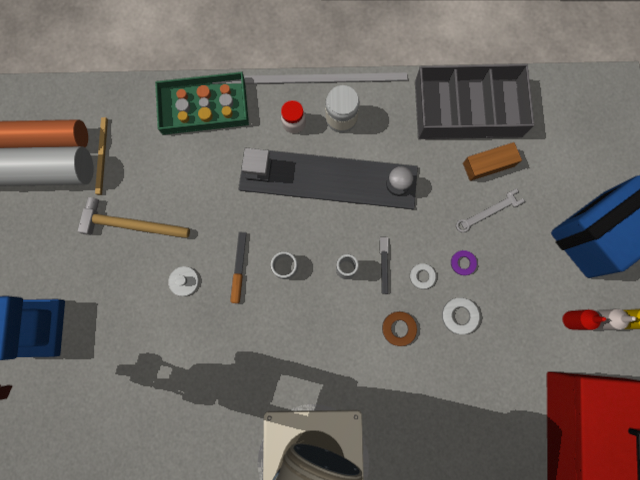

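View pics/side0.png

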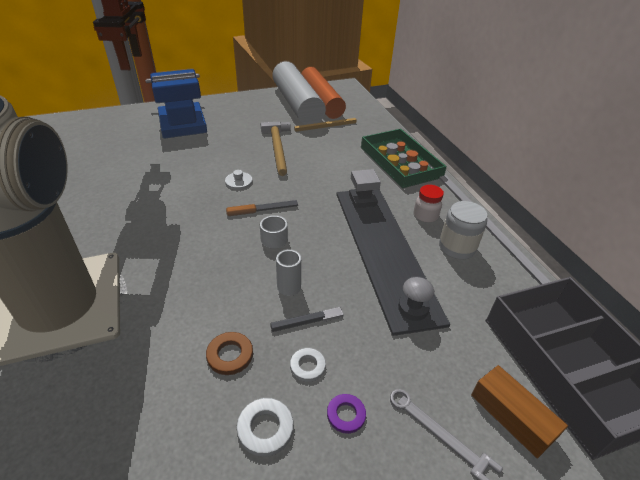

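The top view shows:

| Item | Pixel position |
|---|---|
| Cap | (183,281) |
| File | (239,268) |
| Coupling | (284,264) |
| Tall sleeve | (347,265) |
| Chisel | (385,265) |
| Small white ring (the target) | (423,276) |
| Large white ring | (462,316), left alone |
| Square stake | (256,163) |
| Round stake | (400,180) |

Next I'll measure them.

```bash
cat > h.py <<'E'
import cv2,numpy as np,pickle
def ray(r,px,z):
    K=r['K'];T=r['cam_to_world'];d=T[:3,:3]@np.linalg.solve(K,[px[0],px[1],1.]);o=T[:3,3]
    return (o+d*(z-o[2])/d[2])[:2]
def proj(r,p):
    T=r['cam_to_world'];c=T[:3,:3].T@(np.array(p)-T[:3,3]);u=r['K']@c;return u[:2]/u[2]
def mapc(r,c,z): return np.array([ray(r,p,z) for p in c.reshape(-1,2)],np.float32)
E
python3 - <<'E'
from h import *
for n,boxes in(('top',dict(cap=(160,260,210,302),coup=(262,245,305,285),sleeve=(330,248,366,285),ring=(405,258,442,294),round=(380,160,420,200))),('side',dict(cap=(218,165,258,192),coup=(255,212,294,255),sleeve=(270,246,306,300),ring=(285,343,330,386)))):
    r=pickle.load(open(n+'0.pkl','rb'));im=r['image'];g=im.min(2)
    big=[]
    for k,(a,b,c,d) in boxes.items():
        cr=cv2.resize(im[b:d,a:c,::-1],None,fx=6,fy=6,interpolation=cv2.INTER_NEAREST)
        big.append(cv2.resize(cr,(260,260)))
        bg=im[b:d,a:c].min(2)
        m=(bg>150).astype(np.uint8)
        cs,h=cv2.findContours(m,cv2.RETR_CCOMP,cv2.CHAIN_APPROX_NONE)
        for q,hh in zip(cs,h[0]):
            if len(q)<12: continue
            q=q+[a,b]
            for z in {'cap':(0.008,.03),'coup':(.045,),'sleeve':(.08,),'ring':(.01,),'round':(.055,)}[k]:
                w=mapc(r,q,z);(x,y),rad=cv2.minEnclosingCircle(w)
                print(n,k,'hole' if hh[3]>=0 else 'out',z,len(q),np.round([x,y,2*rad],4),'ell',np.round(np.concatenate([*cv2.fitEllipse((w*1000).astype(np.float32))[:2]]),1))
    while len(big)<6: big.append(np.zeros_like(big[0]))
    cv2.imwrite(f'pics/crop_{n}.png',np.vstack([np.hstack(big[:3]),np.hstack(big[3:6])]))
r=pickle.load(open('top0.pkl','rb'));im=r['image'].astype(int)
m=((im.max(2)<75)).astype(np.uint8);m[:130]=0;m[225:]=0;m[:,:230]=0;m[:,430:]=0
cs,_=cv2.findContours(m,0,cv2.CHAIN_APPROX_NONE);c=max(cs,key=cv2.contourArea);w=mapc(r,c,.01)
print('plate',cv2.boundingRect(c),cv2.minAreaRect(w*1000))
E
```

```text
top cap out 0.008 80 [0.4051 0.3028 0.0698] ell [405.1 302.7  66.6  67.1]
top cap out 0.03 80 [0.4028 0.296  0.0684] ell [402.7 295.8  65.3  65.8]
top cap hole 0.008 45 [0.4018 0.2892 0.0398] ell [404.4 287.7  29.3  37.4]
top cap hole 0.03 45 [0.3995 0.2826 0.039 ] ell [402.  281.1  28.7  36.6]
top coup out 0.045 71 [0.4362 0.0619 0.0588] ell [436.1  62.2  55.9  56.6]
top coup hole 0.045 64 [0.4361 0.0619 0.0561] ell [436.   62.4  52.3  54.3]
top sleeve out 0.08 58 [ 0.4283 -0.0819  0.0463] ell [428.3 -81.9  43.4  44.6]
top sleeve hole 0.08 53 [ 0.4284 -0.082   0.044 ] ell [428.  -81.9  41.2  42. ]
top ring out 0.01 67 [ 0.4088 -0.2607  0.0579] ell [ 408.9 -260.8   55.    56. ]
top ring hole 0.01 40 [ 0.4091 -0.2613  0.0364] ell [ 409.  -260.8   32.7   35. ]
top round out 0.055 27 [ 0.631  -0.2037  0.0274] ell [ 632.4 -203.2   17.1   26.4]
side cap out 0.008 101 [0.4033 0.3054 0.0768] ell [403.6 302.6  62.1  68.6]
side cap out 0.03 101 [0.3988 0.273  0.0742] ell [399.  270.4  60.   66.3]
side coup out 0.045 31 [ 0.4349 -0.0325  0.032 ] ell [436.2 -39.1  24.   34.7]
side coup out 0.045 63 [0.4344 0.0605 0.0589] ell [434.   60.7  56.   56.5]
side coup hole 0.045 59 [0.4335 0.0599 0.0569] ell [433.5  59.8  52.8  54. ]
side sleeve out 0.08 57 [ 0.4261 -0.0838  0.046 ] ell [425.9 -83.9  42.6  44.5]
side sleeve hole 0.08 53 [ 0.4252 -0.0838  0.0446] ell [425.8 -83.8  40.5  42.5]
side ring out 0.01 92 [ 0.4062 -0.2624  0.0585] ell [ 406.2 -262.4   56.3   56.9]
side ring hole 0.01 52 [ 0.4061 -0.2625  0.0342] ell [ 406.2 -262.6   32.2   32.8]
plate (239, 151, 182, 59) ((650.0437622070312, -50.46966552734375), (439.680908203125, 110.35723876953125), 82.64781951904297)
```

```bash
python3 - <<'E'
import cv2
a=cv2.imread('pics/top0.png')
cv2.imwrite('pics/topzoom.png',cv2.resize(a[135:225,225:435],None,fx=3.8,fy=3.8,interpolation=cv2.INTER_NEAREST))
E
```

```text
(no output)
```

View pics/crop_top.png

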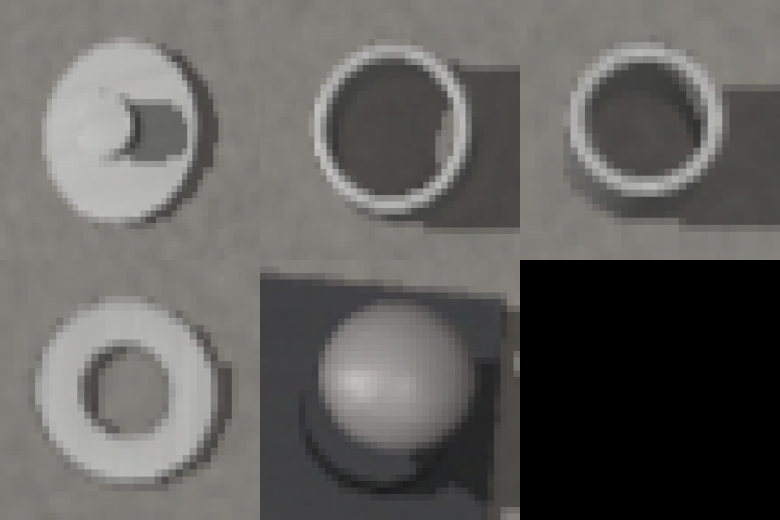

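View pics/topzoom.png

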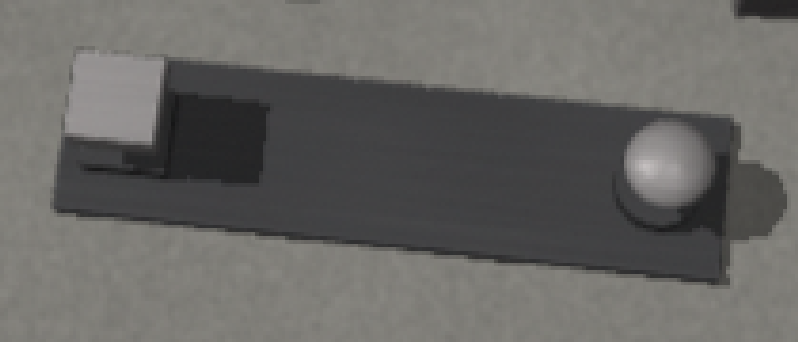

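```bash
python3 - <<'E'
from h import *
t=pickle.load(open('top0.pkl','rb'));s=pickle.load(open('side0.pkl','rb'))
Z=lambda x,y:(x/3.8+225-.37,y/3.8+135-.37)
sq=np.mean([ray(t,Z(*p),.08) for p in((77,50),(166,57),(155,142),(65,133))],0)
rd=ray(t,Z(669,163),.052)
print('sq',sq,'rd',rd,'mid',(sq+rd)/2,'dist',np.linalg.norm(sq-rd))
# plate long edges from mask rows per column
im=t['image'].astype(int).max(2)
up=[];lo=[]
for c in range(300,385,4):
    col=im[130:225,c];k=np.where(col<80)[0]+130
    up.append(ray(t,(c,k.min()-.5),.01));lo.append(ray(t,(c,k.max()+.5),.0))
up=np.array(up);lo=np.array(lo)
for n,e in(('far',up),('near',lo)):
    p=np.polyfit(e[:,1],e[:,0],1);print(n,p,np.polyval(p,-.05))
a=cv2.imread('pics/side0.png');cv2.imwrite('pics/sidezoom.png',cv2.resize(a[160:335,325:455],None,fx=3.4,fy=3.4,interpolation=cv2.INTER_NEAREST))
E
```

```text
sq [0.67484044 0.12403883] rd [ 0.63542022 -0.21413111] mid [ 0.65513033 -0.04504614] dist 0.34045977562128527
far [0.06895895 0.7722013 ] 0.7687533527816888
near [0.12546568 0.60416427] 0.5978909854071156
```

View pics/sidezoom.png

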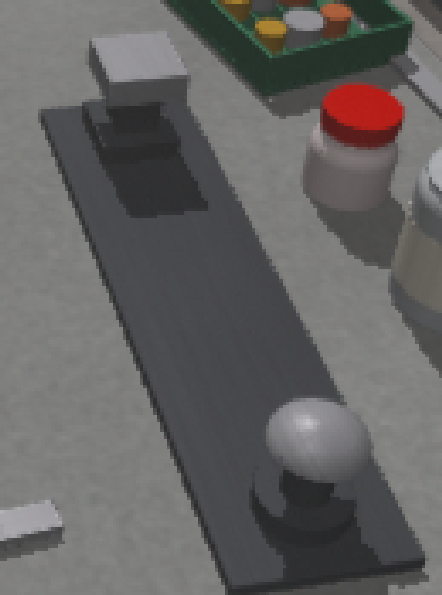

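```bash
python3 - <<'E'
from h import *
t=pickle.load(open('top0.pkl','rb'));s=pickle.load(open('side0.pkl','rb'))
Z=lambda x,y:(x/3.4+325-.37,y/3.4+160-.37)
sq=np.mean([ray(s,Z(*p),.08) for p in((91,39),(167,32),(188,76),(109,83))],0)
rd=ray(s,Z(319,440),.052)
print('sq',sq,'rd',rd,'mid',(sq+rd)/2,np.linalg.norm(sq-rd))
# long edges, top view
im=t['image'].astype(int).max(2)
for n,z,lohi in(('far',.01,0),('near',0,1)):
    e=[]
    for c in range(300,380,4):
        k=190 
        k=int(172+ (c-300)*.08)
        st=-1 if lohi==0 else 1
        while im[k,c]<85:k+=st
        e.append(ray(t,(c,k-st*.5),z))
    e=np.array(e);p=np.polyfit(e[:,1],e[:,0],1);print(n,p,np.polyval(p,-.045))
E
```

```text
sq [0.67159815 0.12105945] rd [ 0.63735833 -0.20411217] mid [ 0.65447824 -0.04152636] 0.3269693307447368
far [0.13162487 0.71284525] 0.7069221273421895
near [0.12802821 0.6038259 ] 0.598064632303867
```

```bash
cat > plan.py <<'E'
import sys,numpy as np
from rig import arm
s=arm.state();R=np.array(s['tcp_rot']);p=np.array(s['tcp_pos'])
T=np.array([float(v) for v in sys.argv[1:4]]);yaw=-.118
print('t',round(s['clock'],2),'p',np.round(p,4),'yaw',round(np.arctan2(R[1,1],R[0,1]),3),'w',round(s['width'],4),'q',np.round(s['qpos'],2),'F',np.round(s['wrist_force'],1))
y=np.array([np.cos(yaw),np.sin(yaw),0]);z=np.array([0,0,-1.]);Rt=np.c_[np.cross(y,z),y,z]
from scipy.spatial.transform import Rotation as Ro
rv=Ro.from_matrix(R.T@Rt).as_rotvec();d=T-p
n=int(max(np.ceil(np.linalg.norm(d)/.055),np.ceil(np.degrees(np.linalg.norm(rv))/10.4),1))
if len(sys.argv)>4:n=int(sys.argv[4])
for i in range(n):
    Ri=R@Ro.from_rotvec(rv*i/n).as_matrix()
    print(np.round(Ri.T@d/n*100,2),np.round(np.degrees(rv/n),2))
E
python3 plan.py .427 -.083 .20
```

```text
t 0.1 p [0.2005 0.5915 0.247 ] yaw 1.244 w 0.0877 q [ 1.22  0.42  1.63 -0.    1.09 -0.02] F [0.3 0.3 0.7]
[-3.32 -4.35  0.37] [-0.01  0.    6.  ]
[-3.75 -3.98  0.37] [-0.01  0.    6.  ]
[-4.15 -3.57  0.37] [-0.01  0.    6.  ]
[-4.5  -3.12  0.37] [-0.01  0.    6.  ]
[-4.8  -2.63  0.36] [-0.01  0.    6.  ]
[-5.05 -2.11  0.36] [-0.01  0.    6.  ]
[-5.24 -1.57  0.36] [-0.01  0.    6.  ]
[-5.38 -1.02  0.36] [-0.01  0.    6.  ]
[-5.45 -0.45  0.36] [-0.01  0.    6.  ]
[-5.47  0.13  0.36] [-0.01  0.    6.  ]
[-5.43  0.7   0.36] [-0.01  0.    6.  ]
[-5.33  1.26  0.36] [-0.01  0.    6.  ]
[-5.16  1.81  0.36] [-0.01  0.    6.  ]
```

>>> arm_command:
  motion:
    - {"x": -3.3, "y": -4.3, "z": 0, "rz": 6}
    - {"x": -3.7, "y": -4, "z": 0, "rz": 6}
    - {"x": -4.1, "y": -3.6, "z": 0, "rz": 6}
    - {"x": -4.5, "y": -3.1, "z": 0, "rz": 6}
    - {"x": -4.8, "y": -2.6, "z": 0.3, "rz": 6}
    - {"x": -5, "y": -2.1, "z": 0.3, "rz": 6}
    - {"x": -5.2, "y": -1.6, "z": 0.3, "rz": 6}
    - {"x": -5.4, "y": -1, "z": 0.3, "rz": 6}
  jaw: -1
  squeeze: 25

```text
validation failed for argument at $.mo...
```

```bash
python3 plan.py .427 -.083 .20
```

```text
t 0.1 p [0.2005 0.5915 0.247 ] yaw 1.244 w 0.0877 q [ 1.22  0.42  1.63 -0.    1.09 -0.02] F [0.3 0.3 0.7]
[-3.32 -4.35  0.37] [-0.01  0.    6.  ]
[-3.75 -3.98  0.37] [-0.01  0.    6.  ]
[-4.15 -3.57  0.37] [-0.01  0.    6.  ]
[-4.5  -3.12  0.37] [-0.01  0.    6.  ]
[-4.8  -2.63  0.36] [-0.01  0.    6.  ]
[-5.05 -2.11  0.36] [-0.01  0.    6.  ]
[-5.24 -1.57  0.36] [-0.01  0.    6.  ]
[-5.38 -1.02  0.36] [-0.01  0.    6.  ]
[-5.45 -0.45  0.36] [-0.01  0.    6.  ]
[-5.47  0.13  0.36] [-0.01  0.    6.  ]
[-5.43  0.7   0.36] [-0.01  0.    6.  ]
[-5.33  1.26  0.36] [-0.01  0.    6.  ]
[-5.16  1.81  0.36] [-0.01  0.    6.  ]
```

Validation failed inside "motion", probably because every row needs all six keys.

>>> arm_command:
  motion:
    - {"x": -3.3, "y": -4.3, "z": 0, "rx": 0, "ry": 0, "rz": 6}
    - {"x": -3.7, "y": -4, "z": 0, "rx": 0, "ry": 0, "rz": 6}
    - {"x": -4.1, "y": -3.6, "z": 0, "rx": 0, "ry": 0, "rz": 6}
    - {"x": -4.5, "y": -3.1, "z": 0, "rx": 0, "ry": 0, "rz": 6}
    - {"x": -4.8, "y": -2.6, "z": 0.3, "rx": 0, "ry": 0, "rz": 6}
    - {"x": -5, "y": -2.1, "z": 0.3, "rx": 0, "ry": 0, "rz": 6}
    - {"x": -5.2, "y": -1.6, "z": 0.3, "rx": 0, "ry": 0, "rz": 6}
    - {"x": -5.4, "y": -1, "z": 0.3, "rx": 0, "ry": 0, "rz": 6}
  jaw: -1
  squeeze: 25

```text
clock: 1.1
tcp_pos: [0.3363, 0.1671, 0.2334]
tcp_rot: [[-0.377, 0.926, 0.0], [0.926, 0.377, -0.002], [-0.002, -0.0, -1.0]]
wrist_force: [1.1, 0.5, 0.5]
width: 0.0878
```

```bash
python3 plan.py .427 -.083 .20
```

```text
t 1.1 p [0.3363 0.1671 0.2334] yaw 0.387 w 0.0878 q [ 0.43  0.07  2.16 -0.    0.92  0.05] F [1.1 0.5 0.5]
[-5.32 -0.2   0.68] [0.   0.02 5.78]
[-5.31  0.33  0.68] [0.   0.02 5.78]
[-5.25  0.87  0.67] [0.   0.02 5.78]
[-5.14  1.39  0.67] [0.   0.02 5.78]
[-4.97  1.9   0.67] [0.   0.02 5.78]
```

>>> arm_command:
  motion:
    - {"x": -5.3, "y": -0.2, "z": 0.7, "rx": 0, "ry": 0, "rz": 5.8}
    - {"x": -5.3, "y": 0.3, "z": 0.7, "rx": 0, "ry": 0, "rz": 5.8}
    - {"x": -5.2, "y": 0.9, "z": 0.7, "rx": 0, "ry": 0, "rz": 5.8}
    - {"x": -5.1, "y": 1.4, "z": 0.7, "rx": 0, "ry": 0, "rz": 5.8}
    - {"x": -5, "y": 1.9, "z": 0.7, "rx": 0, "ry": 0, "rz": 5.8}
    - {"x": 0, "y": 0, "z": 0, "rx": 0, "ry": 0, "rz": 0}

```text
clock: 1.85
tcp_pos: [0.4273, -0.0947, 0.1981]
tcp_rot: [[0.142, 0.99, 0.003], [0.99, -0.142, -0.001], [-0.001, 0.003, -1.0]]
wrist_force: [-0.4, -0.2, -1.0]
width: 0.088
```

```bash
python3 plan.py .427 -.083 .058
```

```text
t 1.85 p [ 0.4273 -0.0947  0.1981] yaw -0.143 w 0.088 q [-0.24  0.22  2.07 -0.    0.84 -0.1 ] F [-0.4 -0.2 -1. ]
[ 0.39 -0.08  4.67] [ 0.06  0.02 -0.48]
[ 0.39 -0.07  4.67] [ 0.06  0.02 -0.48]
[ 0.39 -0.06  4.67] [ 0.06  0.02 -0.48]
```

>>> arm_command:
  motion:
    - {"x": 0.7, "y": 0, "z": 1, "rx": 0, "ry": 0, "rz": -1}
    - {"x": 0.4, "y": 0, "z": 3, "rx": 0, "ry": 0, "rz": 0}
    - {"x": 0, "y": 0, "z": 3, "rx": 0, "ry": 0, "rz": 0}
    - {"x": 0, "y": 0, "z": 0, "rx": 0, "ry": 0, "rz": 0}

```text
clock: 2.35
tcp_pos: [0.4271, -0.0789, 0.1253]
tcp_rot: [[0.116, 0.993, 0.001], [0.993, -0.116, -0.0], [-0.0, 0.001, -1.0]]
wrist_force: [-0.2, -0.4, -0.1]
width: 0.0879
```

```bash
python3 plan.py .427 -.083 .058 4
```

```text
t 2.35 p [ 0.4271 -0.0789  0.1253] yaw -0.117 w 0.0879 q [-0.21  0.36  2.12  0.    0.66 -0.09] F [-0.2 -0.4 -0.1]
[-0.1   0.01  1.68] [0.02 0.   0.02]
[-0.1   0.01  1.68] [0.02 0.   0.02]
[-0.1   0.01  1.68] [0.02 0.   0.02]
[-0.1   0.01  1.68] [0.02 0.   0.02]
```

>>> arm_command:
  motion:
    - {"x": -0.2, "y": 0, "z": 2, "rx": 0, "ry": 0, "rz": 0}
    - {"x": -0.2, "y": 0, "z": 2, "rx": 0, "ry": 0, "rz": 0}
    - {"x": 0, "y": 0, "z": 2, "rx": 0, "ry": 0, "rz": 0}
    - {"x": 0, "y": 0, "z": 0.6, "rx": 0, "ry": 0, "rz": 0}
    - {"x": 0, "y": 0, "z": 0, "rx": 0, "ry": 0, "rz": 0}

```text
clock: 2.98
tcp_pos: [0.4285, -0.0784, 0.0618]
tcp_rot: [[0.106, 0.994, 0.006], [0.994, -0.106, -0.001], [-0.0, 0.006, -1.0]]
wrist_force: [-0.3, 0.9, 0.3]
width: 0.0877
```

>>> arm_command:
  motion:
    - {"x": 0, "y": 0, "z": 0, "rx": 0, "ry": 0, "rz": 0}
    - {"x": 0, "y": 0, "z": 0, "rx": 0, "ry": 0, "rz": 0}
    - {"x": 0, "y": 0, "z": 0, "rx": 0, "ry": 0, "rz": 0}
    - {"x": 0, "y": 0, "z": 0, "rx": 0, "ry": 0, "rz": 0}
    - {"x": 0, "y": 0, "z": 0, "rx": 0, "ry": 0, "rz": 0}
  jaw: 1
  squeeze: 25

```text
clock: 3.6
tcp_pos: [0.4294, -0.0783, 0.064]
tcp_rot: [[0.105, 0.994, 0.008], [0.994, -0.105, -0.001], [-0.001, 0.009, -1.0]]
wrist_force: [-1.1, -1.1, 0.0]
width: 0.0473
```

```bash
python3 plan.py .6535 -.0445 .10
```

```text
t 3.6 p [ 0.4294 -0.0783  0.064 ] yaw -0.105 w 0.0473 q [-0.21  0.49  2.14  0.    0.5  -0.1 ] F [-1.1 -1.1  0. ]
[ 1.14  4.39 -0.68] [0.1  0.01 0.15]
[ 1.15  4.39 -0.69] [0.1  0.01 0.15]
[ 1.17  4.38 -0.7 ] [0.1  0.01 0.15]
[ 1.18  4.38 -0.71] [0.1  0.01 0.15]
[ 1.19  4.37 -0.71] [0.1  0.01 0.15]
```

>>> arm_command:
  motion:
    - {"x": 0, "y": 0, "z": -2, "rx": 0, "ry": 0, "rz": 0}
    - {"x": 0, "y": 0, "z": -2, "rx": 0, "ry": 0, "rz": 0}
    - {"x": 0.8, "y": 4, "z": 0, "rx": 0.2, "ry": 0, "rz": 0.3}
    - {"x": 1.2, "y": 4.4, "z": 0, "rx": 0.2, "ry": 0, "rz": 0.3}
    - {"x": 1.2, "y": 4.4, "z": 0, "rx": 0.2, "ry": 0, "rz": 0}
    - {"x": 1.2, "y": 4, "z": 0, "rx": 0, "ry": 0, "rz": 0}
    - {"x": 1.2, "y": 2, "z": 0, "rx": 0, "ry": 0, "rz": 0}
    - {"x": 0, "y": 0, "z": 0, "rx": 0, "ry": 0, "rz": 0}

```text
clock: 4.6
tcp_pos: [0.6251, -0.0428, 0.1022]
tcp_rot: [[0.118, 0.993, -0.008], [0.993, -0.118, 0.001], [-0.0, -0.008, -1.0]]
wrist_force: [-1.2, 0.4, -2.5]
width: 0.0473
```

```bash
python3 plan.py .654 -.040 .10 2; python3 - <<'E'
from rig import arm
import cv2
a=[arm.read_camera(n)['image'] for n in('side','top')]
cv2.imwrite('pics/carry1.png',cv2.resize(cv2.hconcat(a)[:,:,::-1],(800,300)))
E
```

```text
t 4.6 p [ 0.6251 -0.0428  0.1022] yaw -0.118 w 0.0473 q [-0.09  0.61  1.7   0.    0.83  0.03] F [-1.2  0.4 -2.5]
[0.31 1.42 0.1 ] [-0.23  0.    0.  ]
[0.31 1.42 0.11] [-0.23  0.    0.  ]
```

View pics/carry1.png

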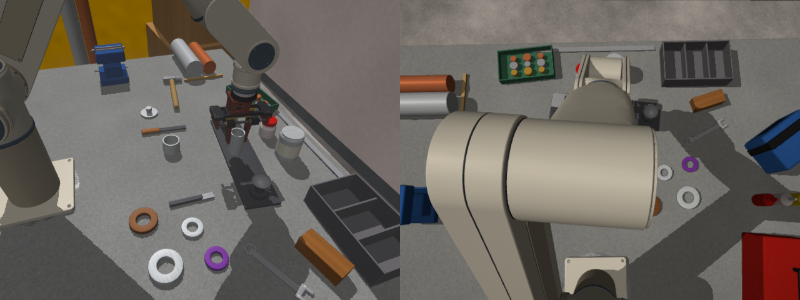

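The sleeve is in the gripper, upright over the plate near side-view pixel (237,130) in the half-size picture. The file and chisel haven't been disturbed. I'll move on and lower it.

>>> arm_command:
  motion:
    - {"x": 0.3, "y": 1.4, "z": 0, "rx": -0.2, "ry": 0, "rz": 0}
    - {"x": 0.2, "y": 1, "z": 0, "rx": -0.2, "ry": 0, "rz": 0}
    - {"x": 0, "y": 0, "z": 0, "rx": 0, "ry": 0, "rz": 0}
    - {"x": 0, "y": 0, "z": 0, "rx": 0, "ry": 0, "rz": 0}

```text
clock: 5.2
tcp_pos: [0.6469, -0.0421, 0.1016]
tcp_rot: [[0.12, 0.993, -0.005], [0.993, -0.12, 0.0], [-0.0, -0.005, -1.0]]
wrist_force: [-0.5, 0.3, -2.7]
width: 0.0473
```

```bash
python3 plan.py .654 -.040 .10 1
```

```text
t 5.2 p [ 0.6469 -0.0421  0.1016] yaw -0.12 w 0.0473 q [-0.08  0.64  1.65 -0.    0.86  0.04] F [-0.5  0.3 -2.7]
[0.29 0.68 0.16] [-0.26  0.02 -0.11]
```

>>> arm_command:
  motion:
    - {"x": 0.3, "y": 0.8, "z": 0.5, "rx": -0.3, "ry": 0, "rz": 0}
    - {"x": 0, "y": 0, "z": 1, "rx": 0, "ry": 0, "rz": 0}
    - {"x": 0, "y": 0, "z": 0.4, "rx": 0, "ry": 0, "rz": 0}
    - {"x": 0, "y": 0, "z": 0, "rx": 0, "ry": 0, "rz": 0}
    - {"x": 0, "y": 0, "z": 0, "rx": 0, "ry": 0, "rz": 0}

```text
clock: 5.82
tcp_pos: [0.6549, -0.04, 0.0806]
tcp_rot: [[0.12, 0.993, -0.001], [0.993, -0.12, -0.0], [-0.001, -0.001, -1.0]]
wrist_force: [0.0, -0.2, -0.8]
width: 0.0472
```

```bash
python3 plan.py .654 -.040 .0735 1
```

```text
t 5.83 p [ 0.6549 -0.04    0.0806] yaw -0.12 w 0.0472 q [-0.08  0.68  1.64 -0.    0.83  0.04] F [ 0.  -0.2 -0.8]
[-0.01 -0.08  0.71] [-0.03  0.03 -0.12]
```

>>> arm_command:
  motion:
    - {"x": 0, "y": 0, "z": 0.4, "rx": 0, "ry": 0, "rz": 0}
    - {"x": 0, "y": 0, "z": 0.2, "rx": 0, "ry": 0, "rz": 0}
    - {"x": 0, "y": 0, "z": 0, "rx": 0, "ry": 0, "rz": 0}
    - {"x": 0, "y": 0, "z": 0, "rx": 0, "ry": 0, "rz": 0}

```text
clock: 6.32
tcp_pos: [0.655, -0.04, 0.0746]
tcp_rot: [[0.12, 0.993, 0.0], [0.993, -0.12, -0.0], [-0.0, 0.0, -1.0]]
wrist_force: [0.0, 0.7, -1.4]
width: 0.0472
```

```bash
python3 plan.py .654 -.040 .0725 1
```

```text
t 6.33 p [ 0.655  -0.04    0.0746] yaw -0.12 w 0.0472 q [-0.08  0.69  1.64 -0.    0.81  0.04] F [ 0.   0.7 -1.4]
[-0.01 -0.1   0.21] [ 0.    0.03 -0.12]
```

>>> arm_command:
  motion:
    - {"x": 0, "y": 0, "z": 0.1, "rx": 0, "ry": 0, "rz": 0}
    - {"x": 0, "y": 0, "z": 0.1, "rx": 0, "ry": 0, "rz": 0}
    - {"x": 0, "y": 0, "z": 0.1, "rx": 0, "ry": 0, "rz": 0}

```text
clock: 6.7
tcp_pos: [0.6552, -0.04, 0.074]
tcp_rot: [[0.12, 0.993, 0.0], [0.993, -0.12, -0.001], [-0.0, 0.0, -1.0]]
wrist_force: [-3.4, -0.4, 6.3]
width: 0.0473
```

```bash
python3 plan.py .654 -.040 .0725 1
```

```text
t 6.7 p [ 0.6552 -0.04    0.074 ] yaw -0.12 w 0.0473 q [-0.08  0.69  1.64 -0.    0.81  0.04] F [-3.4 -0.4  6.3]
[-0.02 -0.12  0.15] [ 0.02  0.03 -0.12]
```

Force of +6 N upward, so the sleeve is resting on the plate. I'll release it and rise.

>>> arm_command:
  motion:
    - {"x": 0, "y": 0, "z": 0, "rx": 0, "ry": 0, "rz": 0}
    - {"x": 0, "y": 0, "z": 0, "rx": 0, "ry": 0, "rz": 0}
    - {"x": 0, "y": 0, "z": 0, "rx": 0, "ry": 0, "rz": 0}
  jaw: -1

```text
clock: 7.08
tcp_pos: [0.656, -0.0401, 0.0748]
tcp_rot: [[0.12, 0.993, 0.002], [0.993, -0.12, -0.001], [-0.0, 0.002, -1.0]]
wrist_force: [-0.5, 0.2, 0.3]
width: 0.0737
```

>>> arm_command:
  motion:
    - {"x": 0, "y": 0, "z": -2, "rx": 0, "ry": 0, "rz": 0}
    - {"x": 0, "y": 0, "z": -4, "rx": 0, "ry": 0, "rz": 0}
    - {"x": 0, "y": 0, "z": -4, "rx": 0, "ry": 0, "rz": 0}
    - {"x": 0, "y": 0, "z": 0, "rx": 0, "ry": 0, "rz": 0}

```text
clock: 7.58
tcp_pos: [0.6566, -0.0401, 0.1811]
tcp_rot: [[0.12, 0.993, 0.004], [0.993, -0.12, -0.001], [-0.0, 0.004, -1.0]]
wrist_force: [-0.8, -0.2, 0.5]
width: 0.0878
```

```bash
python3 plan.py .436 .0615 .14; python3 - <<'E'
from rig import arm
import cv2,pickle
r=arm.read_camera('side');pickle.dump(r,open('side1.pkl','wb'))
cv2.imwrite('pics/s1.png',r['image'][:,:,::-1])
E
```

```text
t 7.58 p [ 0.6566 -0.0401  0.1811] yaw -0.12 w 0.0878 q [-0.08  0.54  1.6  -0.    0.99  0.04] F [-0.8 -0.2  0.5]
[ 1.49 -4.63  0.8 ] [ 0.05  0.   -0.02]
[ 1.49 -4.62  0.81] [ 0.05  0.   -0.02]
[ 1.49 -4.62  0.81] [ 0.05  0.   -0.02]
[ 1.49 -4.62  0.81] [ 0.05  0.   -0.02]
[ 1.5  -4.62  0.82] [ 0.05  0.   -0.02]
```

View pics/s1.png

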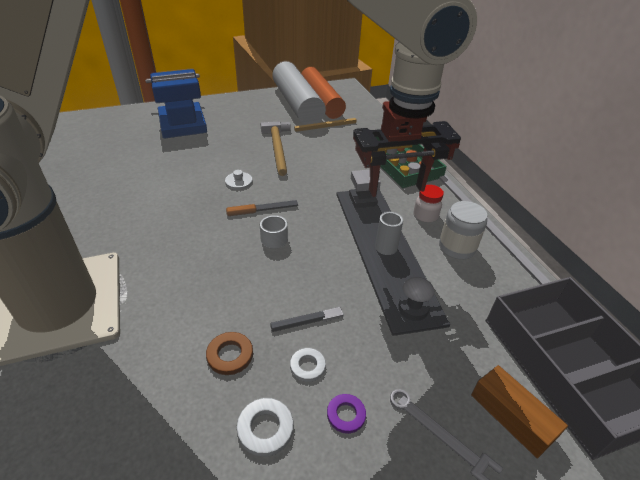

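The sleeve stands on the plate with its rim near (391,220), and the bystanders are unmoved. Now the coupling.

>>> arm_command:
  motion:
    - {"x": 1.5, "y": -4.6, "z": 0, "rx": 0, "ry": 0, "rz": 0}
    - {"x": 1.5, "y": -4.6, "z": 0.8, "rx": 0, "ry": 0, "rz": 0}
    - {"x": 1.5, "y": -4.6, "z": 0.8, "rx": 0, "ry": 0, "rz": 0}
    - {"x": 1.5, "y": -4.6, "z": 0.8, "rx": 0, "ry": 0, "rz": 0}
    - {"x": 1.3, "y": -3.6, "z": 0.8, "rx": 0, "ry": 0, "rz": 0}
    - {"x": 0, "y": 0, "z": 0, "rx": 0, "ry": 0, "rz": 0}
    - {"x": 0, "y": 0, "z": 0, "rx": 0, "ry": 0, "rz": 0}

```text
clock: 8.5
tcp_pos: [0.4355, 0.0606, 0.1421]
tcp_rot: [[0.12, 0.993, -0.007], [0.993, -0.12, -0.001], [-0.002, -0.007, -1.0]]
wrist_force: [0.6, -0.7, -0.4]
width: 0.0877
```

```bash
python3 plan.py .436 .0615 .036 3; python3 - <<'E'
from h import *
r=pickle.load(open('side1.pkl','rb'));a,b,c,d=372,208,410,262
m=(r['image'][b:d,a:c].min(2)>130).astype(np.uint8)
cs,h=cv2.findContours(m,cv2.RETR_CCOMP,1)
for q in cs:
    if len(q)>20:
        w=mapc(r,q+[a,b],.09);print(len(q),cv2.minEnclosingCircle(w),cv2.fitEllipse(w*1000)[:2])
E
```

```text
t 8.5 p [0.4355 0.0606 0.1421] yaw -0.121 w 0.0877 q [ 0.11  0.33  2.1  -0.    0.72  0.23] F [ 0.6 -0.7 -0.4]
[0.04 0.04 3.54] [-0.13  0.04 -0.05]
[0.04 0.03 3.54] [-0.13  0.04 -0.05]
[0.04 0.02 3.54] [-0.13  0.04 -0.05]
55 ((0.6551476716995239, -0.04517831653356552), 0.025210978463292122) ((654.570068359375, -45.85281753540039), (42.223915100097656, 48.30543518066406))
46 ((0.6521373391151428, -0.045623231679201126), 0.022067401558160782) ((653.2199096679688, -45.99427032470703), (39.531455993652344, 41.94562911987305))
```

>>> arm_command:
  motion:
    - {"x": 0, "y": 0, "z": 3, "rx": -0.2, "ry": 0, "rz": 0}
    - {"x": 0, "y": 0, "z": 3, "rx": -0.2, "ry": 0, "rz": 0}
    - {"x": 0, "y": 0, "z": 2.8, "rx": 0, "ry": 0, "rz": 0}
    - {"x": 0, "y": 0, "z": 1.6, "rx": 0, "ry": 0, "rz": 0}
    - {"x": 0, "y": 0, "z": 0, "rx": 0, "ry": 0, "rz": 0}
    - {"x": 0, "y": 0, "z": 0, "rx": 0, "ry": 0, "rz": 0}

```text
clock: 9.25
tcp_pos: [0.4447, 0.0584, 0.0356]
tcp_rot: [[0.124, 0.992, 0.009], [0.992, -0.124, -0.002], [-0.001, 0.009, -1.0]]
wrist_force: [0.2, 0.0, -0.1]
width: 0.0878
```

```bash
python3 plan.py .436 .0615 .036 1
```

```text
t 9.25 p [0.4447 0.0584 0.0356] yaw -0.125 w 0.0878 q [ 0.11  0.56  2.12 -0.01  0.45  0.24] F [ 0.2  0.  -0.1]
[ 0.2  -0.9  -0.05] [ 0.5   0.04 -0.39]
```

>>> arm_command:
  motion:
    - {"x": 0.3, "y": -1, "z": 0, "rx": 0.6, "ry": 0, "rz": -0.4}
    - {"x": 0, "y": 0, "z": 0, "rx": 0, "ry": 0, "rz": 0}
    - {"x": 0, "y": 0, "z": 0, "rx": 0, "ry": 0, "rz": 0}

```text
clock: 9.62
tcp_pos: [0.4358, 0.063, 0.0371]
tcp_rot: [[0.117, 0.993, 0.001], [0.993, -0.117, 0.0], [0.0, 0.001, -1.0]]
wrist_force: [0.7, 0.2, -0.0]
width: 0.0877
```

```bash
python3 plan.py .436 .0615 .036 1
```

```text
t 9.62 p [0.4358 0.063  0.0371] yaw -0.117 w 0.0877 q [ 0.12  0.55  2.13 -0.    0.46  0.23] F [ 0.7  0.2 -0. ]
[-0.14  0.03  0.11] [ 0.04 -0.01  0.03]
```

>>> arm_command:
  motion:
    - {"x": 0, "y": 0, "z": 0, "rx": 0, "ry": 0, "rz": 0}
    - {"x": 0, "y": 0, "z": 0, "rx": 0, "ry": 0, "rz": 0}
    - {"x": 0, "y": 0, "z": 0, "rx": 0, "ry": 0, "rz": 0}
    - {"x": 0, "y": 0, "z": 0, "rx": 0, "ry": 0, "rz": 0}
  jaw: 1

```text
clock: 10.12
tcp_pos: [0.436, 0.0631, 0.0375]
tcp_rot: [[0.117, 0.993, 0.001], [0.993, -0.117, 0.0], [0.0, 0.001, -1.0]]
wrist_force: [-0.6, 0.0, 0.6]
width: 0.0583
```

```bash
python3 plan.py .645 -.1285 .15
```

```text
t 10.12 p [0.436  0.0631 0.0375] yaw -0.117 w 0.0583 q [ 0.12  0.55  2.13 -0.    0.46  0.23] F [-0.6  0.   0.6]
[-2.76  3.83 -1.87] [ 0.01 -0.    0.01]
[-2.76  3.83 -1.87] [ 0.01 -0.    0.01]
[-2.76  3.83 -1.87] [ 0.01 -0.    0.01]
[-2.76  3.83 -1.87] [ 0.01 -0.    0.01]
[-2.76  3.83 -1.87] [ 0.01 -0.    0.01]
[-2.76  3.83 -1.87] [ 0.01 -0.    0.01]
```

>>> arm_command:
  motion:
    - {"x": 0, "y": 0, "z": -3, "rx": 0, "ry": 0, "rz": 0}
    - {"x": 0, "y": 0, "z": -4, "rx": 0, "ry": 0, "rz": 0}
    - {"x": -1, "y": 1.5, "z": -4, "rx": 0, "ry": 0, "rz": 0}
    - {"x": -2.8, "y": 3.8, "z": -1, "rx": 0, "ry": 0, "rz": 0}
    - {"x": -2.8, "y": 3.8, "z": 0, "rx": 0, "ry": 0, "rz": 0}
    - {"x": -2.8, "y": 3.8, "z": 0, "rx": 0, "ry": 0, "rz": 0}
    - {"x": -2.8, "y": 3.8, "z": 0, "rx": 0, "ry": 0, "rz": 0}
    - {"x": -2.2, "y": 3, "z": 0, "rx": 0, "ry": 0, "rz": 0}
    - {"x": 0, "y": 0, "z": 0, "rx": 0, "ry": 0, "rz": 0}
    - {"x": 0, "y": 0, "z": 0, "rx": 0, "ry": 0, "rz": 0}

```text
clock: 11.38
tcp_pos: [0.6165, -0.1081, 0.158]
tcp_rot: [[0.116, 0.993, -0.005], [0.993, -0.116, -0.0], [-0.001, -0.005, -1.0]]
wrist_force: [-0.6, 0.8, -1.5]
width: 0.0582
```

```bash
python3 plan.py .6445 -.128 .15
```

```text
t 11.38 p [ 0.6165 -0.1081  0.158 ] yaw -0.116 w 0.0582 q [-0.19  0.54  1.68 -0.    0.93 -0.07] F [-0.6  0.8 -1.5]
[-1.65  3.02  0.78] [-0.31  0.05  0.1 ]
```

>>> arm_command:
  motion:
    - {"x": -0.9, "y": 1.5, "z": 0, "rx": -0.3, "ry": 0, "rz": 0}
    - {"x": -0.9, "y": 1.5, "z": 0, "rx": 0, "ry": 0, "rz": 0}
    - {"x": 0, "y": 0, "z": 0, "rx": 0, "ry": 0, "rz": 0}
    - {"x": 0, "y": 0, "z": 0, "rx": 0, "ry": 0, "rz": 0}

```text
clock: 11.88
tcp_pos: [0.6449, -0.1291, 0.1577]
tcp_rot: [[0.114, 0.993, -0.001], [0.993, -0.114, -0.0], [-0.001, -0.001, -1.0]]
wrist_force: [0.1, -0.7, -1.3]
width: 0.0583
```

```bash
python3 plan.py .6445 -.128 .10 1;python3 - <<'E'
from rig import arm
import cv2,pickle
r=arm.read_camera('side')
cv2.imwrite('pics/s2.png',r['image'][:,:,::-1])
E
```

```text
t 11.88 p [ 0.6449 -0.1291  0.1577] yaw -0.114 w 0.0583 q [-0.22  0.57  1.61 -0.    0.96 -0.1 ] F [ 0.1 -0.7 -1.3]
[ 0.11 -0.04  5.77] [-0.06  0.04  0.21]
```

View pics/s2.png

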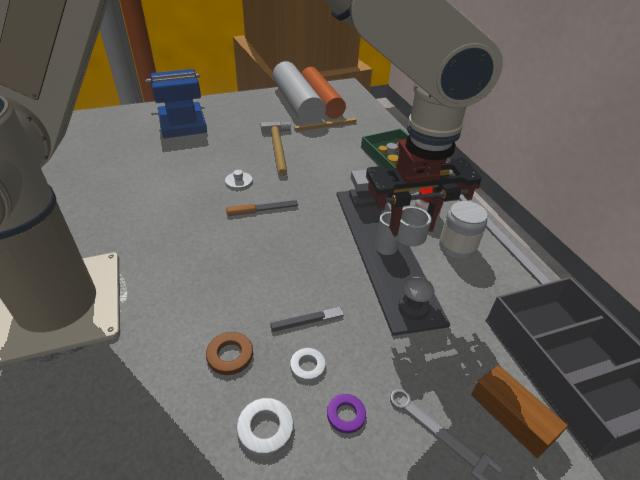

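The coupling is held level near (412,225), above the spot between sleeve and round stake. I'll lower it.

>>> arm_command:
  motion:
    - {"x": 0, "y": 0, "z": 2.5, "rx": 0, "ry": 0, "rz": 0}
    - {"x": 0, "y": 0, "z": 2.5, "rx": 0, "ry": 0, "rz": 0}
    - {"x": 0, "y": 0, "z": 2.5, "rx": 0, "ry": 0, "rz": 0}
    - {"x": 0, "y": 0, "z": 1, "rx": 0, "ry": 0, "rz": 0}
    - {"x": 0, "y": 0, "z": 0, "rx": 0, "ry": 0, "rz": 0}
    - {"x": 0, "y": 0, "z": 0, "rx": 0, "ry": 0, "rz": 0}

```text
clock: 12.68
tcp_pos: [0.6452, -0.1282, 0.0729]
tcp_rot: [[0.113, 0.994, 0.002], [0.994, -0.113, -0.001], [-0.001, 0.002, -1.0]]
wrist_force: [-0.3, 0.1, -1.6]
width: 0.0584
```

```bash
python3 plan.py .6445 -.128 .0475 1
```

```text
t 12.68 p [ 0.6452 -0.1282  0.0729] yaw -0.113 w 0.0584 q [-0.21  0.69  1.64 -0.    0.81 -0.1 ] F [-0.3  0.1 -1.6]
[ 0.01 -0.08  2.54] [0.1  0.04 0.28]
```

>>> arm_command:
  motion:
    - {"x": 0, "y": 0, "z": 1.3, "rx": 0.1, "ry": 0, "rz": 0}
    - {"x": 0, "y": 0, "z": 0.8, "rx": 0, "ry": 0, "rz": 0}
    - {"x": 0, "y": 0, "z": 0.2, "rx": 0, "ry": 0, "rz": 0}
    - {"x": 0, "y": 0, "z": 0.1, "rx": 0, "ry": 0, "rz": 0}
    - {"x": 0, "y": 0, "z": 0.1, "rx": 0, "ry": 0, "rz": 0}
    - {"x": 0, "y": 0, "z": 0, "rx": 0, "ry": 0, "rz": 0}

```text
clock: 13.42
tcp_pos: [0.6464, -0.1285, 0.048]
tcp_rot: [[0.113, 0.994, 0.003], [0.994, -0.113, -0.001], [-0.001, 0.003, -1.0]]
wrist_force: [-0.3, -1.2, -2.2]
width: 0.0584
```

```bash
python3 plan.py .6445 -.128 .0475 1
```

```text
t 13.43 p [ 0.6464 -0.1285  0.048 ] yaw -0.113 w 0.0584 q [-0.21  0.73  1.64 -0.    0.77 -0.1 ] F [-0.3 -1.2 -2.2]
[ 0.02 -0.2   0.05] [0.16 0.06 0.28]
```

>>> arm_command:
  motion:
    - {"x": 0, "y": -0.1, "z": 0.1, "rx": 0.2, "ry": 0, "rz": 0}
    - {"x": 0, "y": 0, "z": 0.1, "rx": 0, "ry": 0, "rz": 0}
    - {"x": 0, "y": 0, "z": 0.1, "rx": 0, "ry": 0, "rz": 0}

```text
clock: 13.8
tcp_pos: [0.646, -0.1285, 0.0476]
tcp_rot: [[0.113, 0.994, 0.0], [0.994, -0.113, -0.001], [-0.001, 0.0, -1.0]]
wrist_force: [-2.5, 0.6, 6.7]
width: 0.0584
```

>>> arm_command:
  motion:
    - {"x": 0, "y": 0, "z": 0.1, "rx": 0, "ry": 0, "rz": 0}

```text
clock: 13.92
tcp_pos: [0.646, -0.1285, 0.0476]
tcp_rot: [[0.113, 0.994, 0.0], [0.994, -0.113, -0.001], [-0.001, 0.0, -1.0]]
wrist_force: [-2.5, 1.3, 7.5]
width: 0.0585
```

The coupling has touched down. I'll release, rise and go to the ring.

>>> arm_command:
  motion:
    - {"x": 0, "y": 0, "z": 0, "rx": 0, "ry": 0, "rz": 0}
    - {"x": 0, "y": 0, "z": 0, "rx": 0, "ry": 0, "rz": 0}
    - {"x": 0, "y": 0, "z": 0, "rx": 0, "ry": 0, "rz": 0}
    - {"x": 0, "y": 0, "z": -2, "rx": 0, "ry": 0, "rz": 0}
    - {"x": 0, "y": 0, "z": -4, "rx": 0, "ry": 0, "rz": 0}
    - {"x": 0, "y": 0, "z": -4, "rx": 0, "ry": 0, "rz": 0}
    - {"x": 0, "y": 0, "z": 0, "rx": 0, "ry": 0, "rz": 0}
  jaw: -1

```text
clock: 14.8
tcp_pos: [0.647, -0.1286, 0.1543]
tcp_rot: [[0.113, 0.994, 0.003], [0.994, -0.113, -0.002], [-0.001, 0.003, -1.0]]
wrist_force: [0.4, 0.9, -0.8]
width: 0.0878
```

```bash
python3 plan.py .408 -.2615 .11
```

```text
t 14.8 p [ 0.647  -0.1286  0.1543] yaw -0.113 w 0.0878 q [-0.21  0.58  1.61 -0.    0.95 -0.1 ] F [ 0.4  0.9 -0.8]
[-2.65 -3.71  0.73] [0.03 0.01 0.04]
[-2.65 -3.71  0.73] [0.03 0.01 0.04]
[-2.66 -3.7   0.73] [0.03 0.01 0.04]
[-2.66 -3.7   0.74] [0.03 0.01 0.04]
[-2.66 -3.7   0.74] [0.03 0.01 0.04]
[-2.67 -3.7   0.74] [0.03 0.01 0.04]
```

>>> arm_command:
  motion:
    - {"x": -2.6, "y": -3.7, "z": 0, "rx": 0, "ry": 0, "rz": 0}
    - {"x": -2.6, "y": -3.7, "z": 0, "rx": 0, "ry": 0, "rz": 0}
    - {"x": -2.6, "y": -3.7, "z": 0.5, "rx": 0, "ry": 0, "rz": 0}
    - {"x": -2.6, "y": -3.7, "z": 1, "rx": 0, "ry": 0, "rz": 0}
    - {"x": -2.6, "y": -3.7, "z": 1, "rx": 0, "ry": 0, "rz": 0}
    - {"x": -2, "y": -2.8, "z": 1, "rx": 0, "ry": 0, "rz": 0}
    - {"x": 0, "y": 0, "z": 0, "rx": 0, "ry": 0, "rz": 0}
    - {"x": 0, "y": 0, "z": 0, "rx": 0, "ry": 0, "rz": 0}

```text
clock: 15.8
tcp_pos: [0.4118, -0.2556, 0.1186]
tcp_rot: [[0.112, 0.994, 0.004], [0.994, -0.112, -0.001], [-0.001, 0.005, -1.0]]
wrist_force: [-0.2, -0.2, 0.8]
width: 0.0878
```

```bash
python3 plan.py .408 -.2615 .07 2; python3 - <<'E'
from rig import arm
import cv2,pickle
for n in('side','top'):
    r=arm.read_camera(n);pickle.dump(r,open(n+'3.pkl','wb'))
    cv2.imwrite(f'pics/{n}3.png',r['image'][:,:,::-1])
E
```

```text
t 15.8 p [ 0.4118 -0.2556  0.1186] yaw -0.112 w 0.0878 q [-0.58  0.43  2.02  0.    0.69 -0.47] F [-0.2 -0.2  0.8]
[-0.31 -0.17  2.43] [0.13 0.03 0.16]
[-0.31 -0.16  2.43] [0.13 0.03 0.16]
```

View pics/side3.png

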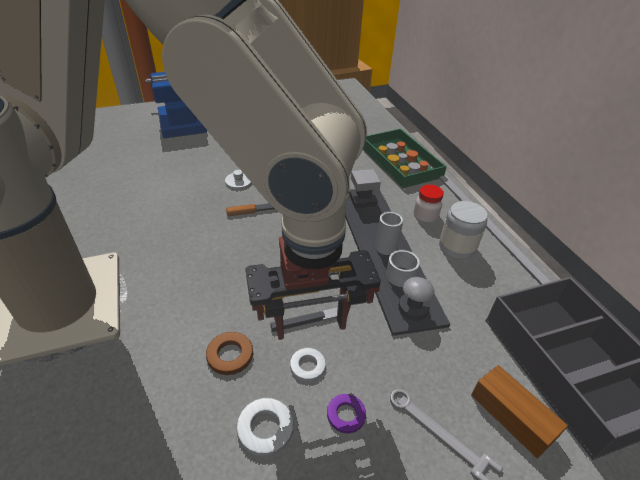

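View pics/top3.png

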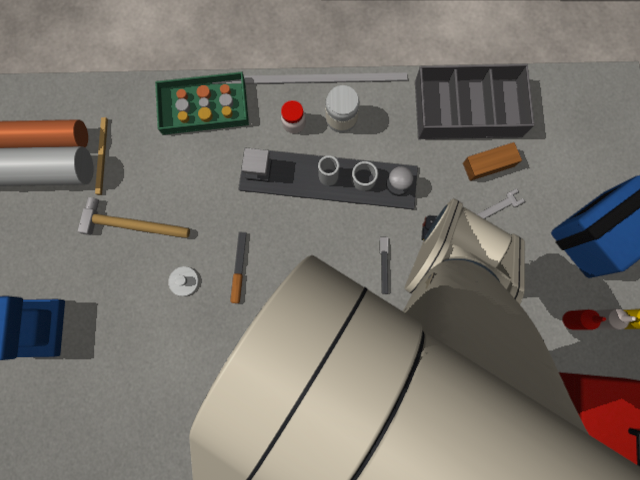

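Top view: sleeve rim at (328,170), coupling rim at (365,176), between the stakes. File and chisel are unmoved. I'll measure the placed rims.

```bash
python3 - <<'E'
from h import *
for n,bx in(('top',dict(s=(314,152,343,187,.09),c=(350,159,381,194,.055))),('side',dict(s=(374,209,408,256,.09),c=(386,250,421,290,.055)))):
  r=pickle.load(open(n+'3.pkl','rb'))
  for k,(a,b,c,d,z) in bx.items():
    m=(r['image'][b:d,a:c].min(2)>135).astype(np.uint8)
    cs,h=cv2.findContours(m,cv2.RETR_CCOMP,1)
    for q in cs:
      if len(q)>20:
        w=mapc(r,q+[a,b],z);print(n,k,len(q),cv2.minEnclosingCircle(w),cv2.fitEllipse(w*1000)[:2])
E
```

```text
top s 54 ((0.6564825773239136, -0.043771855533123016), 0.02370503544807434) ((656.1915893554688, -43.98965072631836), (44.03599548339844, 45.931236267089844))
top s 48 ((0.6559302806854248, -0.044017642736434937), 0.021701013669371605) ((655.9972534179688, -43.742584228515625), (40.221431732177734, 41.125118255615234))
top c 66 ((0.6475151777267456, -0.12905198335647583), 0.02950368821620941) ((647.2686767578125, -129.1289520263672), (56.09516525268555, 56.791015625))
top c 62 ((0.6474910378456116, -0.12891703844070435), 0.027713019400835037) ((647.4715576171875, -129.00059509277344), (52.46013641357422, 53.247562408447266))
side s 35 ((0.6221370697021484, -0.14180365204811096), 0.017690911889076233) ((621.3489379882812, -145.40225219726562), (19.274276733398438, 35.3141975402832))
side s 55 ((0.6551476716995239, -0.04517831653356552), 0.025210978463292122) ((654.62841796875, -45.73195266723633), (42.446102142333984, 48.460147857666016))
side s 46 ((0.6521373391151428, -0.045623231679201126), 0.022067401558160782) ((653.2199096679688, -45.99427032470703), (39.531455993652344, 41.94562911987305))
side c 42 ((0.6356250643730164, -0.19126330316066742), 0.018154975026845932) ((634.0144653320312, -190.9957275390625), (26.33592414855957, 33.39173889160156))
side c 81 ((0.6479398012161255, -0.13065004348754883), 0.03255220130085945) ((646.103515625, -131.28773498535156), (54.739349365234375, 61.15187072753906))
side c 66 ((0.6446769833564758, -0.13146863877773285), 0.02785181626677513) ((644.5470581054688, -131.4249267578125), (51.82890701293945, 53.089847564697266))
```

Spacing between sleeve and coupling is 85.5 mm, with both within about 2 mm of target. Now the ring.

>>> arm_command:
  motion:
    - {"x": -0.6, "y": -0.4, "z": 1.5, "rx": 0.3, "ry": 0, "rz": 0}
    - {"x": 0, "y": -0.2, "z": 2, "rx": 0, "ry": 0, "rz": 0}
    - {"x": 0, "y": -0.2, "z": 2, "rx": 0, "ry": 0, "rz": 0}
    - {"x": 0, "y": -0.2, "z": 1, "rx": 0.2, "ry": 0, "rz": 0}
    - {"x": 0, "y": 0, "z": 0, "rx": 0, "ry": 0, "rz": 0}
    - {"x": 0, "y": 0, "z": 0, "rx": 0, "ry": 0, "rz": 0}

```text
clock: 16.65
tcp_pos: [0.4042, -0.2602, 0.0498]
tcp_rot: [[0.106, 0.994, -0.003], [0.994, -0.106, -0.002], [-0.002, -0.003, -1.0]]
wrist_force: [1.0, -0.1, 0.3]
width: 0.0877
```

```bash
python3 plan.py .408 -.2617 .028 1
```

```text
t 16.65 p [ 0.4042 -0.2602  0.0498] yaw -0.106 w 0.0877 q [-0.59  0.56  2.04 -0.01  0.54 -0.48] F [ 1.  -0.1  0.3]
[-0.1   0.4   2.18] [-0.18  0.12  0.69]
```

>>> arm_command:
  motion:
    - {"x": 0, "y": 0.2, "z": 0.8, "rx": -0.2, "ry": 0, "rz": 0.7}
    - {"x": 0, "y": 0.1, "z": 0.8, "rx": 0, "ry": 0, "rz": 0}
    - {"x": 0, "y": 0, "z": 0.5, "rx": 0, "ry": 0, "rz": 0}
    - {"x": 0, "y": 0, "z": 0, "rx": 0, "ry": 0, "rz": 0}
    - {"x": 0, "y": 0, "z": 0, "rx": 0, "ry": 0, "rz": 0}

```text
clock: 17.27
tcp_pos: [0.4082, -0.2611, 0.0284]
tcp_rot: [[0.119, 0.993, 0.002], [0.993, -0.119, -0.004], [-0.003, 0.003, -1.0]]
wrist_force: [0.2, 0.8, 0.4]
width: 0.0881
```

```bash
python3 plan.py .408 -.2617 .028 1
```

```text
t 17.27 p [ 0.4082 -0.2611  0.0284] yaw -0.119 w 0.0881 q [-0.59  0.6   2.04 -0.    0.49 -0.47] F [0.2 0.8 0.4]
[-0.06 -0.02  0.04] [ 0.16  0.18 -0.05]
```

Good fit: the tips are about 3 mm above the bench. Closing.

>>> arm_command:
  motion:
    - {"x": 0, "y": 0, "z": 0.1, "rx": 0, "ry": 0.2, "rz": 0}
    - {"x": 0, "y": 0, "z": 0, "rx": 0, "ry": 0, "rz": 0}
    - {"x": 0, "y": 0, "z": 0, "rx": 0, "ry": 0, "rz": 0}
    - {"x": 0, "y": 0, "z": 0, "rx": 0, "ry": 0, "rz": 0}
  jaw: 1

```text
clock: 17.77
tcp_pos: [0.4082, -0.2613, 0.0277]
tcp_rot: [[0.119, 0.993, 0.003], [0.993, -0.119, -0.0], [0.0, 0.003, -1.0]]
wrist_force: [-1.0, -0.4, -0.8]
width: 0.0595
```

>>> arm_command:
  motion:
    - {"x": 0, "y": 0, "z": -3, "rx": 0, "ry": 0, "rz": 0}
    - {"x": 0, "y": 0, "z": -4, "rx": 0, "ry": 0, "rz": 0}
    - {"x": 0, "y": 0, "z": -4, "rx": 0, "ry": 0, "rz": 0}
    - {"x": 0, "y": 0, "z": -3, "rx": 0, "ry": 0, "rz": 0}
    - {"x": 0, "y": 0, "z": 0, "rx": 0, "ry": 0, "rz": 0}

```text
clock: 18.4
tcp_pos: [0.407, -0.2607, 0.1708]
tcp_rot: [[0.119, 0.993, 0.001], [0.993, -0.119, 0.001], [0.001, 0.001, -1.0]]
wrist_force: [0.1, 0.0, -1.2]
width: 0.0598
```

```bash
python3 plan.py .655 -.045 .17;python3 - <<'E'
from rig import arm
import cv2,pickle
r=arm.read_camera('side')
cv2.imwrite('pics/s4.png',r['image'][100:400,150:450,::-1])
E
```

```text
t 18.4 p [ 0.407  -0.2607  0.1708] yaw -0.119 w 0.0598 q [-0.6   0.33  1.99  0.    0.81 -0.48] F [ 0.1  0.  -1.2]
[4.06 3.68 0.02] [ 0.01 -0.01 -0.01]
[4.06 3.68 0.02] [ 0.01 -0.01 -0.01]
[4.06 3.68 0.02] [ 0.01 -0.01 -0.01]
[4.06 3.68 0.02] [ 0.01 -0.01 -0.01]
[4.06 3.68 0.02] [ 0.01 -0.01 -0.01]
[4.06 3.68 0.01] [ 0.01 -0.01 -0.01]
```

View pics/s4.png

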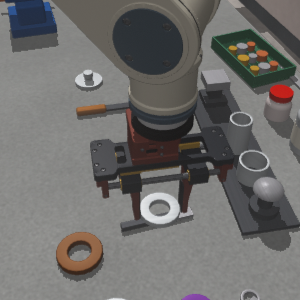

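The ring is held level at crop pixel (160,208). Carrying it to the sleeve.

>>> arm_command:
  motion:
    - {"x": 2, "y": 1.8, "z": 0, "rx": 0, "ry": 0, "rz": 0}
    - {"x": 4, "y": 3.7, "z": 0, "rx": 0, "ry": 0, "rz": 0}
    - {"x": 4, "y": 3.7, "z": 0, "rx": 0, "ry": 0, "rz": 0}
    - {"x": 4, "y": 3.7, "z": 0, "rx": 0, "ry": 0, "rz": 0}
    - {"x": 4, "y": 3.7, "z": 0, "rx": 0, "ry": 0, "rz": 0}
    - {"x": 3.5, "y": 3, "z": 0, "rx": 0, "ry": 0, "rz": 0}
    - {"x": 1, "y": 1, "z": 0, "rx": 0, "ry": 0, "rz": 0}
    - {"x": 0, "y": 0, "z": 0, "rx": 0, "ry": 0, "rz": 0}
    - {"x": 0, "y": 0, "z": 0, "rx": 0, "ry": 0, "rz": 0}

```text
clock: 19.58
tcp_pos: [0.6354, -0.0548, 0.1519]
tcp_rot: [[0.122, 0.992, -0.025], [0.993, -0.122, 0.007], [0.004, -0.025, -1.0]]
wrist_force: [-0.4, 0.2, -0.8]
width: 0.06
```

```bash
python3 plan.py .655 -.045 .14 1
```

```text
t 19.57 p [ 0.6354 -0.0548  0.1519] yaw -0.122 w 0.06 q [-0.11  0.57  1.64  0.01  0.96  0.01] F [-0.4  0.2 -0.8]
[1.21 1.86 1.15] [-1.45 -0.24 -0.23]
```

>>> arm_command:
  motion:
    - {"x": 0.5, "y": 0.8, "z": -0.5, "rx": -1.4, "ry": -0.2, "rz": 0}
    - {"x": 0.6, "y": 0.8, "z": 0, "rx": 0, "ry": 0, "rz": 0}
    - {"x": 0, "y": 0, "z": 0, "rx": 0, "ry": 0, "rz": 0}
    - {"x": 0, "y": 0, "z": 0, "rx": 0, "ry": 0, "rz": 0}

```text
clock: 20.08
tcp_pos: [0.6525, -0.0477, 0.1576]
tcp_rot: [[0.125, 0.992, 0.001], [0.992, -0.125, 0.0], [0.0, 0.001, -1.0]]
wrist_force: [-0.4, 0.4, -1.1]
width: 0.0596
```

```bash
python3 plan.py .655 -.045 .13 1
```

```text
t 20.07 p [ 0.6525 -0.0477  0.1576] yaw -0.125 w 0.0596 q [-0.09  0.57  1.62  0.    0.95  0.03] F [-0.4  0.4 -1.1]
[0.3  0.21 2.76] [ 0.06 -0.01 -0.41]
```

>>> arm_command:
  motion:
    - {"x": 0.3, "y": 0.2, "z": 1, "rx": 0, "ry": 0, "rz": -0.4}
    - {"x": 0, "y": 0, "z": 1, "rx": 0, "ry": 0, "rz": 0}
    - {"x": 0, "y": 0, "z": 0.7, "rx": 0, "ry": 0, "rz": 0}
    - {"x": 0, "y": 0, "z": 0, "rx": 0, "ry": 0, "rz": 0}
    - {"x": 0, "y": 0, "z": 0, "rx": 0, "ry": 0, "rz": 0}

```text
clock: 20.7
tcp_pos: [0.6542, -0.0449, 0.1277]
tcp_rot: [[0.118, 0.993, -0.001], [0.993, -0.118, 0.0], [0.0, -0.001, -1.0]]
wrist_force: [-0.0, 0.4, -0.5]
width: 0.0596
```

```bash
python3 plan.py .655 -.045 .1185 1;python3 - <<'E'
from rig import arm
import cv2,pickle
r=arm.read_camera('side')
cv2.imwrite('pics/s5.png',cv2.resize(r['image'][150:300,320:480,::-1],None,fx=3.7,fy=3.7))
E
```

```text
t 20.7 p [ 0.6542 -0.0449  0.1277] yaw -0.118 w 0.0596 q [-0.09  0.61  1.63  0.    0.9   0.03] F [-0.   0.4 -0.5]
[-0.    0.08  0.92] [-0.05 -0.01  0.01]
```

View pics/s5.png

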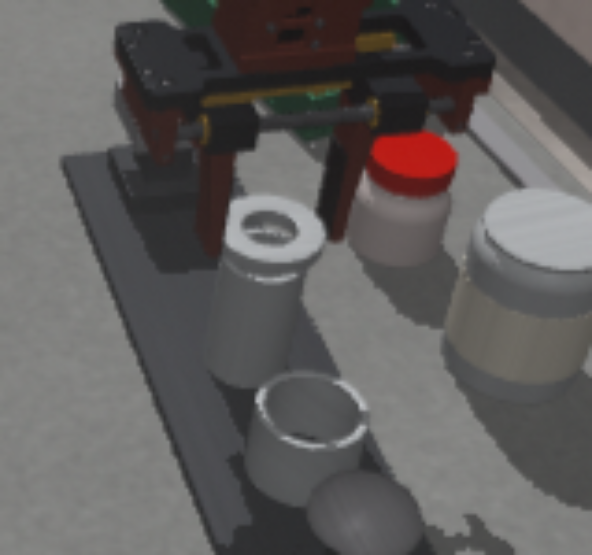

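The ring hovers level and centred above the sleeve, crop pixel (272,232). Lowering.

>>> arm_command:
  motion:
    - {"x": 0, "y": 0, "z": 0.4, "rx": 0, "ry": 0, "rz": 0}
    - {"x": 0, "y": 0, "z": 0.3, "rx": 0, "ry": 0, "rz": 0}
    - {"x": 0, "y": 0, "z": 0.1, "rx": 0, "ry": 0, "rz": 0}
    - {"x": 0, "y": 0, "z": 0.1, "rx": 0, "ry": 0, "rz": 0}
    - {"x": 0, "y": 0, "z": 0, "rx": 0, "ry": 0, "rz": 0}

```text
clock: 21.38
tcp_pos: [0.6545, -0.045, 0.1188]
tcp_rot: [[0.118, 0.993, 0.0], [0.993, -0.118, 0.0], [0.0, 0.0, -1.0]]
wrist_force: [-0.0, -0.3, -1.1]
width: 0.0597
```

```bash
python3 plan.py .655 -.045 .118 1
```

```text
t 21.38 p [ 0.6545 -0.045   0.1188] yaw -0.118 w 0.0597 q [-0.09  0.62  1.63  0.    0.89  0.03] F [-0.  -0.3 -1.1]
[0.   0.05 0.08] [ 0.01 -0.01  0.  ]
```

>>> arm_command:
  motion:
    - {"x": 0, "y": 0, "z": 0.1, "rx": 0, "ry": 0, "rz": 0}
    - {"x": 0, "y": 0, "z": 0.1, "rx": 0, "ry": 0, "rz": 0}

```text
clock: 21.62
tcp_pos: [0.6549, -0.045, 0.1176]
tcp_rot: [[0.118, 0.993, 0.001], [0.993, -0.118, 0.0], [0.0, 0.001, -1.0]]
wrist_force: [-4.5, 0.1, 9.6]
width: 0.0597
```

>>> arm_command:
  motion:
    - {"x": 0, "y": 0, "z": 0.1, "rx": 0, "ry": 0, "rz": 0}

```text
clock: 21.75
tcp_pos: [0.655, -0.045, 0.1176]
tcp_rot: [[0.118, 0.993, 0.001], [0.993, -0.118, 0.0], [0.0, 0.001, -1.0]]
wrist_force: [-4.3, -0.8, 9.2]
width: 0.0597
```

The ring has touched down at the expected height. Releasing.

>>> arm_command:
  motion:
    - {"x": 0, "y": 0, "z": 0, "rx": 0, "ry": 0, "rz": 0}
    - {"x": 0, "y": 0, "z": 0, "rx": 0, "ry": 0, "rz": 0}
    - {"x": 0, "y": 0, "z": 0, "rx": 0, "ry": 0, "rz": 0}
    - {"x": 0, "y": 0, "z": -2, "rx": 0, "ry": 0, "rz": 0}
    - {"x": 0, "y": 0, "z": -4, "rx": 0, "ry": 0, "rz": 0}
    - {"x": 0, "y": 0, "z": 0, "rx": 0, "ry": 0, "rz": 0}
  jaw: -1

```text
clock: 22.5
tcp_pos: [0.6558, -0.045, 0.1818]
tcp_rot: [[0.118, 0.993, 0.003], [0.993, -0.118, -0.0], [0.0, 0.003, -1.0]]
wrist_force: [0.4, 0.1, 0.2]
width: 0.0875
```

```bash
python3 plan.py .404 .3025 .12
```

```text
t 22.5 p [ 0.6558 -0.045   0.1818] yaw -0.118 w 0.0875 q [-0.09  0.54  1.6   0.    0.99  0.03] F [0.4 0.1 0.2]
[ 3.94 -3.64  0.76] [ 0.02 -0.    0.  ]
[ 3.94 -3.64  0.76] [ 0.02 -0.    0.  ]
[ 3.94 -3.64  0.77] [ 0.02 -0.    0.  ]
[ 3.94 -3.64  0.77] [ 0.02 -0.    0.  ]
[ 3.94 -3.64  0.77] [ 0.02 -0.    0.  ]
[ 3.94 -3.64  0.77] [ 0.02 -0.    0.  ]
[ 3.94 -3.64  0.77] [ 0.02 -0.    0.  ]
[ 3.94 -3.64  0.77] [ 0.02 -0.    0.  ]
```

>>> arm_command:
  motion:
    - {"x": 2, "y": -2, "z": 0, "rx": 0, "ry": 0, "rz": 0}
    - {"x": 4, "y": -3.7, "z": 0, "rx": 0, "ry": 0, "rz": 0}
    - {"x": 4, "y": -3.7, "z": 0.5, "rx": 0, "ry": 0, "rz": 0}
    - {"x": 4, "y": -3.7, "z": 0.5, "rx": 0, "ry": 0, "rz": 0}
    - {"x": 4, "y": -3.7, "z": 1, "rx": 0, "ry": 0, "rz": 0}
    - {"x": 4, "y": -3.7, "z": 1, "rx": 0, "ry": 0, "rz": 0}
    - {"x": 3, "y": -3, "z": 1, "rx": 0, "ry": 0, "rz": 0}
    - {"x": 2, "y": -2, "z": 1, "rx": 0, "ry": 0, "rz": 0}
    - {"x": 0, "y": 0, "z": 0, "rx": 0, "ry": 0, "rz": 0}

```text
clock: 23.62
tcp_pos: [0.4284, 0.2606, 0.131]
tcp_rot: [[0.119, 0.993, 0.007], [0.993, -0.119, -0.0], [0.0, 0.007, -1.0]]
wrist_force: [-0.7, 0.3, 0.5]
width: 0.088
```

```bash
python3 plan.py .404 .3025 .08;python3 - <<'E'
from rig import arm
from h import *
s={}
for n in('side','top'):
    r=arm.read_camera(n);pickle.dump(r,open(n+'6.pkl','wb'))
    cv2.imwrite(f'pics/{n}6.png',r['image'][:,:,::-1])
E
```

```text
t 23.62 p [0.4284 0.2606 0.131 ] yaw -0.12 w 0.088 q [ 0.52  0.42  1.98 -0.01  0.73  0.65] F [-0.7  0.3  0.5]
[ 1.94 -1.48  2.54] [ 0.2  -0.01 -0.05]
[ 1.94 -1.47  2.54] [ 0.2  -0.01 -0.05]
```

View pics/side6.png

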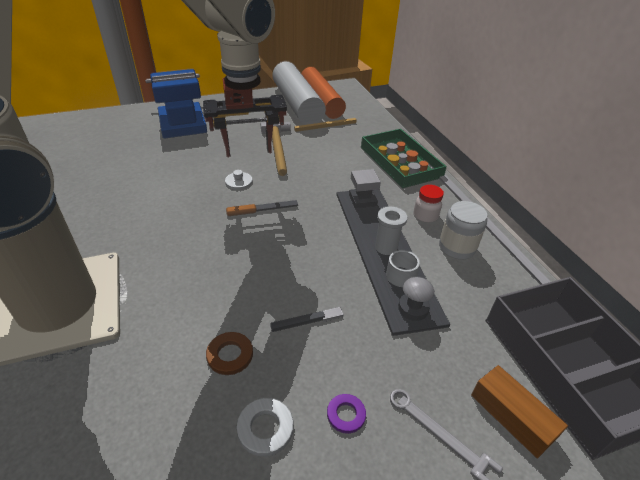

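View pics/top6.png

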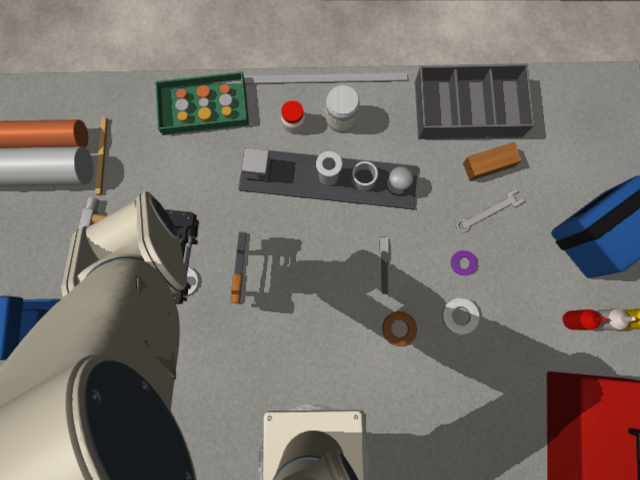

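The ring sits on the sleeve (top view 329,164). File and chisel are unmoved. On to the cap.

>>> arm_command:
  motion:
    - {"x": 2, "y": -1.5, "z": 1, "rx": 0.4, "ry": 0, "rz": 0}
    - {"x": 2, "y": -1.2, "z": 1, "rx": 0, "ry": 0, "rz": 0}
    - {"x": 0, "y": 0, "z": 1, "rx": 0, "ry": 0, "rz": 0}
    - {"x": 0, "y": 0, "z": 1, "rx": 0, "ry": 0, "rz": 0}
    - {"x": 0, "y": 0, "z": 0, "rx": 0, "ry": 0, "rz": 0}
    - {"x": 0, "y": 0, "z": 0, "rx": 0, "ry": 0, "rz": 0}
  jaw: -0.3

```text
clock: 24.48
tcp_pos: [0.4139, 0.2994, 0.0921]
tcp_rot: [[0.129, 0.992, 0.006], [0.992, -0.129, 0.003], [0.003, 0.005, -1.0]]
wrist_force: [0.5, -0.6, -0.2]
width: 0.057
```

```bash
python3 plan.py .404 .303 .06 1
```

```text
t 24.48 p [0.4139 0.2994 0.0921] yaw -0.13 w 0.057 q [ 0.6   0.5   1.98 -0.    0.66  0.73] F [ 0.5 -0.6 -0.2]
[ 0.22 -1.04  3.2 ] [ 0.31 -0.2  -0.66]
```

>>> arm_command:
  motion:
    - {"x": 0.2, "y": -1, "z": 1, "rx": 0.3, "ry": -0.2, "rz": -0.6}
    - {"x": 0, "y": 0, "z": 1, "rx": 0, "ry": 0, "rz": 0}
    - {"x": 0, "y": 0, "z": 1, "rx": 0, "ry": 0, "rz": 0}
    - {"x": 0, "y": 0, "z": 0, "rx": 0, "ry": 0, "rz": 0}
    - {"x": 0, "y": 0, "z": 0, "rx": 0, "ry": 0, "rz": 0}

```text
clock: 25.1
tcp_pos: [0.4036, 0.3027, 0.06]
tcp_rot: [[0.118, 0.993, -0.0], [0.993, -0.118, -0.0], [-0.0, -0.0, -1.0]]
wrist_force: [0.2, 0.0, 0.1]
width: 0.0569
```

```bash
python3 plan.py .404 .303 .037 1;python3 - <<'E'
from rig import arm
import cv2,pickle
r=arm.read_camera('side')
cv2.imwrite('pics/s7.png',cv2.resize(r['image'][100:230,170:330,::-1],None,fx=4,fy=4))
E
```

```text
t 25.1 p [0.4036 0.3027 0.06  ] yaw -0.118 w 0.0569 q [ 0.62  0.56  1.99 -0.    0.59  0.74] F [0.2 0.  0.1]
[0.04 0.03 2.3 ] [-0.02  0.02 -0.02]
```

View pics/s7.png

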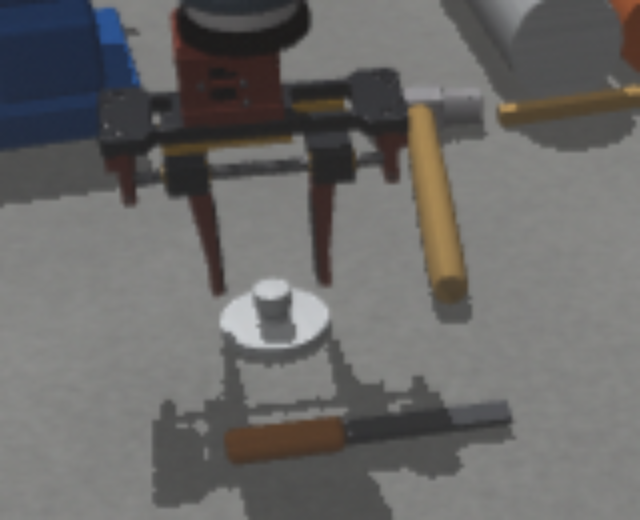

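The fingers straddle the knob (crop pixel 273,297) and are well centred. Lowering and gripping.

>>> arm_command:
  motion:
    - {"x": 0, "y": 0, "z": 1, "rx": 0, "ry": 0, "rz": 0}
    - {"x": 0, "y": 0, "z": 0.8, "rx": 0, "ry": 0, "rz": 0}
    - {"x": 0, "y": 0, "z": 0.4, "rx": 0, "ry": 0, "rz": 0}
    - {"x": 0, "y": 0, "z": 0, "rx": 0, "ry": 0, "rz": 0}
    - {"x": 0, "y": 0, "z": 0, "rx": 0, "ry": 0, "rz": 0}

```text
clock: 25.78
tcp_pos: [0.4039, 0.3027, 0.0366]
tcp_rot: [[0.118, 0.993, 0.0], [0.993, -0.118, -0.0], [-0.0, 0.0, -1.0]]
wrist_force: [-0.5, -0.5, -0.1]
width: 0.0572
```

```bash
python3 plan.py .404 .303 .037 1
```

```text
t 25.77 p [0.4039 0.3027 0.0366] yaw -0.119 w 0.0572 q [ 0.62  0.6   1.99 -0.    0.54  0.74] F [-0.5 -0.5 -0.1]
[ 0.03  0.01 -0.04] [ 0.01  0.   -0.03]
```

>>> arm_command:
  motion:
    - {"x": 0, "y": 0, "z": 0, "rx": 0, "ry": 0, "rz": 0}
    - {"x": 0, "y": 0, "z": 0, "rx": 0, "ry": 0, "rz": 0}
    - {"x": 0, "y": 0, "z": 0, "rx": 0, "ry": 0, "rz": 0}
    - {"x": 0, "y": 0, "z": 0, "rx": 0, "ry": 0, "rz": 0}
    - {"x": 0, "y": 0, "z": 0, "rx": 0, "ry": 0, "rz": 0}
  jaw: 1

```text
clock: 26.4
tcp_pos: [0.4042, 0.3029, 0.0372]
tcp_rot: [[0.118, 0.993, 0.001], [0.993, -0.118, 0.001], [0.001, 0.001, -1.0]]
wrist_force: [0.7, 0.1, -0.6]
width: 0.0233
```

>>> arm_command:
  motion:
    - {"x": 0, "y": 0, "z": -2, "rx": 0, "ry": 0, "rz": 0}
    - {"x": 0, "y": 0, "z": -4, "rx": 0, "ry": 0, "rz": 0}
    - {"x": 0, "y": 0, "z": -4, "rx": 0, "ry": 0, "rz": 0}
    - {"x": 0, "y": 0, "z": -4, "rx": 0, "ry": 0, "rz": 0}
    - {"x": 0, "y": 0, "z": 0, "rx": 0, "ry": 0, "rz": 0}

```text
clock: 27.02
tcp_pos: [0.403, 0.3021, 0.1796]
tcp_rot: [[0.118, 0.993, -0.002], [0.993, -0.118, -0.002], [-0.002, -0.002, -1.0]]
wrist_force: [0.2, 0.5, -2.3]
width: 0.0232
```

```bash
python3 plan.py .646 -.130 .19;python3 - <<'E'
from rig import arm
import cv2,pickle
r=arm.read_camera('side')
cv2.imwrite('pics/s8.png',cv2.resize(r['image'][50:230,150:330,::-1],None,fx=3.3,fy=3.3))
E
```

```text
t 27.02 p [0.403  0.3021 0.1796] yaw -0.119 w 0.0232 q [ 0.62  0.35  1.94 -0.    0.85  0.74] F [ 0.2  0.5 -2.3]
[-4.    2.92 -0.1 ] [-0.01  0.01 -0.  ]
[-4.    2.92 -0.1 ] [-0.01  0.01 -0.  ]
[-4.    2.92 -0.1 ] [-0.01  0.01 -0.  ]
[-4.    2.92 -0.1 ] [-0.01  0.01 -0.  ]
[-4.    2.92 -0.1 ] [-0.01  0.01 -0.  ]
[-4.    2.92 -0.1 ] [-0.01  0.01 -0.  ]
[-4.    2.92 -0.1 ] [-0.01  0.01 -0.  ]
[-4.    2.92 -0.1 ] [-0.01  0.01 -0.  ]
[-4.    2.92 -0.1 ] [-0.01  0.01 -0.  ]
[-4.    2.92 -0.1 ] [-0.01  0.01 -0.  ]
```

View pics/s8.png

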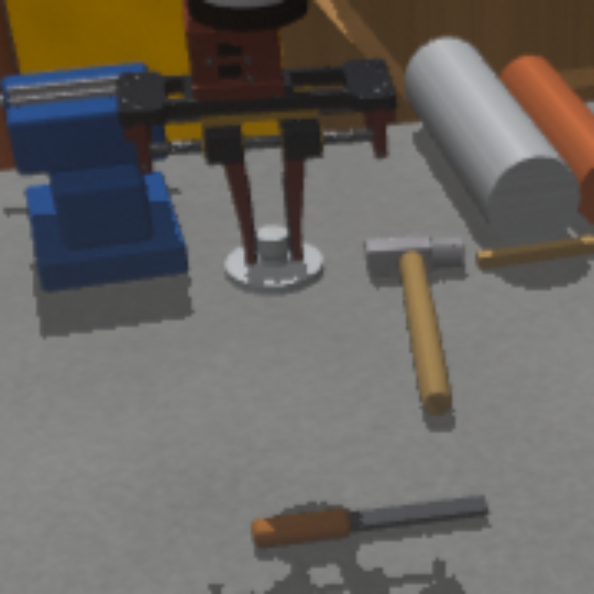

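The cap is held level by its knob (crop pixel 273,245). Carrying it to the coupling, slightly raised.

>>> arm_command:
  motion:
    - {"x": -2, "y": 1.5, "z": -1, "rx": 0, "ry": 0, "rz": 0}
    - {"x": -4, "y": 2.9, "z": -1, "rx": 0, "ry": 0, "rz": 0}
    - {"x": -4, "y": 2.9, "z": -0.3, "rx": 0, "ry": 0, "rz": 0}
    - {"x": -4, "y": 2.9, "z": -0.3, "rx": 0, "ry": 0, "rz": 0}
    - {"x": -4, "y": 2.9, "z": -0.3, "rx": 0, "ry": 0, "rz": 0}
    - {"x": -4, "y": 2.9, "z": -0.3, "rx": 0, "ry": 0, "rz": 0}
    - {"x": -4, "y": 2.9, "z": -0.3, "rx": 0, "ry": 0, "rz": 0}
    - {"x": -4, "y": 2.9, "z": 0, "rx": 0, "ry": 0, "rz": 0}
    - {"x": -3, "y": 2, "z": 0, "rx": 0, "ry": 0, "rz": 0}
    - {"x": 0, "y": 0, "z": 0, "rx": 0, "ry": 0, "rz": 0}

```text
clock: 28.32
tcp_pos: [0.5955, -0.067, 0.1911]
tcp_rot: [[0.115, 0.993, -0.036], [0.993, -0.116, -0.008], [-0.012, -0.035, -0.999]]
wrist_force: [-0.7, 0.8, -2.4]
width: 0.0232
```

```bash
python3 plan.py .646 -.130 .17
```

```text
t 28.32 p [ 0.5955 -0.067   0.1911] yaw -0.116 w 0.0232 q [-0.13  0.47  1.71 -0.01  1.   -0.  ] F [-0.7  0.8 -2.4]
[-2.82  2.91  0.99] [-1.01  0.35  0.06]
[-2.83  2.89  1.02] [-1.01  0.35  0.06]
```

>>> arm_command:
  motion:
    - {"x": -1.5, "y": 1.5, "z": 0, "rx": -1, "ry": 0.3, "rz": 0}
    - {"x": -2, "y": 2, "z": 0, "rx": -1, "ry": 0.3, "rz": 0}
    - {"x": -1.5, "y": 1.5, "z": 0, "rx": 0, "ry": 0, "rz": 0}
    - {"x": 0, "y": 0, "z": 0, "rx": 0, "ry": 0, "rz": 0}
    - {"x": 0, "y": 0, "z": 0, "rx": 0, "ry": 0, "rz": 0}

```text
clock: 28.95
tcp_pos: [0.6381, -0.1219, 0.1845]
tcp_rot: [[0.112, 0.994, -0.006], [0.994, -0.112, 0.001], [0.0, -0.006, -1.0]]
wrist_force: [-0.1, 0.5, -1.4]
width: 0.0232
```

```bash
python3 plan.py .646 -.130 .15 1
```

```text
t 28.95 p [ 0.6381 -0.1219  0.1845] yaw -0.112 w 0.0232 q [-0.21  0.53  1.61 -0.    1.   -0.09] F [-0.1  0.5 -1.4]
[-0.71  0.9   3.44] [-0.35 -0.    0.33]
```

>>> arm_command:
  motion:
    - {"x": -0.7, "y": 0.8, "z": 0, "rx": -0.3, "ry": 0, "rz": 0.3}
    - {"x": 0, "y": 0, "z": 2, "rx": 0, "ry": 0, "rz": 0}
    - {"x": 0, "y": 0, "z": 2, "rx": 0, "ry": 0, "rz": 0}
    - {"x": 0, "y": 0, "z": 2, "rx": 0, "ry": 0, "rz": 0}
    - {"x": 0, "y": 0, "z": 1, "rx": 0, "ry": 0, "rz": 0}
    - {"x": 0, "y": 0, "z": 0, "rx": 0, "ry": 0, "rz": 0}
    - {"x": 0, "y": 0, "z": 0, "rx": 0, "ry": 0, "rz": 0}

```text
clock: 29.82
tcp_pos: [0.6437, -0.128, 0.1076]
tcp_rot: [[0.115, 0.993, -0.004], [0.993, -0.115, 0.001], [0.001, -0.004, -1.0]]
wrist_force: [1.0, 0.2, -2.1]
width: 0.023
```

```bash
python3 plan.py .646 -.130 .093 1;python3 - <<'E'
from rig import arm
import cv2,pickle
r=arm.read_camera('side')
cv2.imwrite('pics/s9.png',cv2.resize(r['image'][170:330,330:480,::-1],None,fx=3.7,fy=3.7))
E
```

```text
t 29.82 p [ 0.6437 -0.128   0.1076] yaw -0.116 w 0.023 q [-0.21  0.64  1.63  0.    0.87 -0.1 ] F [ 1.   0.2 -2.1]
[-0.17  0.26  1.46] [-0.24 -0.04  0.13]
```

View pics/s9.png

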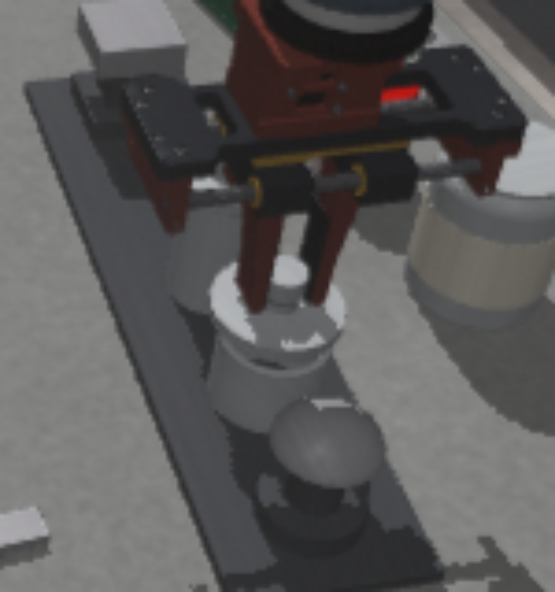

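The cap hovers over the coupling (crop pixel 280,310). Small correction, then lowering.

>>> arm_command:
  motion:
    - {"x": -0.2, "y": 0.3, "z": 0, "rx": -0.2, "ry": 0, "rz": 0}
    - {"x": 0, "y": 0, "z": 0.7, "rx": 0, "ry": 0, "rz": 0}
    - {"x": 0, "y": 0, "z": 0.3, "rx": 0, "ry": 0, "rz": 0}
    - {"x": 0, "y": 0, "z": 0, "rx": 0, "ry": 0, "rz": 0}
    - {"x": 0, "y": 0, "z": 0, "rx": 0, "ry": 0, "rz": 0}

```text
clock: 30.5
tcp_pos: [0.6476, -0.1308, 0.0986]
tcp_rot: [[0.116, 0.993, 0.002], [0.993, -0.116, 0.0], [0.0, 0.002, -1.0]]
wrist_force: [0.8, -0.6, -1.7]
width: 0.0226
```

```bash
python3 plan.py .646 -.130 .092 1
```

```text
t 30.5 p [ 0.6476 -0.1308  0.0986] yaw -0.116 w 0.0226 q [-0.22  0.66  1.63  0.    0.86 -0.1 ] F [ 0.8 -0.6 -1.7]
[ 0.06 -0.17  0.66] [ 0.14 -0.02  0.13]
```

>>> arm_command:
  motion:
    - {"x": 0.1, "y": -0.2, "z": 0.3, "rx": 0.1, "ry": 0, "rz": 0}
    - {"x": 0, "y": 0, "z": 0.2, "rx": 0, "ry": 0, "rz": 0}
    - {"x": 0, "y": 0, "z": 0.1, "rx": 0, "ry": 0, "rz": 0}
    - {"x": 0, "y": 0, "z": 0.1, "rx": 0, "ry": 0, "rz": 0}

```text
clock: 31.0
tcp_pos: [0.6457, -0.1295, 0.0921]
tcp_rot: [[0.115, 0.993, 0.001], [0.993, -0.115, 0.0], [0.0, 0.001, -1.0]]
wrist_force: [-3.7, 0.6, 11.4]
width: 0.0231
```

```bash
python3 plan.py .646 -.130 .092 1
```

```text
t 31.0 p [ 0.6457 -0.1295  0.0921] yaw -0.116 w 0.0231 q [-0.22  0.66  1.63  0.    0.85 -0.1 ] F [-3.7  0.6 11.4]
[-0.05  0.04  0.01] [ 0.04 -0.02  0.13]
```

The cap has touched down. I'll release by opening to about 57 mm, rise, and move clear for a last look.

>>> arm_command:
  motion:
    - {"x": 0, "y": 0, "z": 0, "rx": 0, "ry": 0, "rz": 0}
    - {"x": 0, "y": 0, "z": 0, "rx": 0, "ry": 0, "rz": 0}
    - {"x": 0, "y": 0, "z": 0, "rx": 0, "ry": 0, "rz": 0}
    - {"x": 0, "y": 0, "z": -2, "rx": 0, "ry": 0, "rz": 0}
    - {"x": 0, "y": 0, "z": -4, "rx": 0, "ry": 0, "rz": 0}
    - {"x": 0, "y": 0, "z": -4, "rx": 0, "ry": 0, "rz": 0}
    - {"x": 0, "y": 0, "z": 0, "rx": 0, "ry": 0, "rz": 0}
  jaw: -0.3

```text
clock: 31.88
tcp_pos: [0.6469, -0.1298, 0.1993]
tcp_rot: [[0.115, 0.993, 0.004], [0.993, -0.115, -0.001], [-0.0, 0.004, -1.0]]
wrist_force: [0.3, 0.0, -0.9]
width: 0.0573
```

>>> arm_command:
  motion:
    - {"x": -2, "y": -3, "z": 0, "rx": 0, "ry": 0, "rz": 0}
    - {"x": -3, "y": -4, "z": 0, "rx": 0, "ry": 0, "rz": 0}
    - {"x": -3, "y": -4, "z": 0, "rx": 0, "ry": 0, "rz": 0}
    - {"x": -3, "y": -4, "z": 0, "rx": 0, "ry": 0, "rz": 0}
    - {"x": -3, "y": -4, "z": 0, "rx": 0, "ry": 0, "rz": 0}
    - {"x": -2, "y": -2, "z": 0, "rx": 0, "ry": 0, "rz": 0}
    - {"x": 0, "y": 0, "z": 0, "rx": 0, "ry": 0, "rz": 0}
    - {"x": 0, "y": 0, "z": 0, "rx": 0, "ry": 0, "rz": 0}

```text
clock: 32.88
tcp_pos: [0.4124, -0.2664, 0.1982]
tcp_rot: [[0.114, 0.993, 0.005], [0.993, -0.114, 0.0], [0.001, 0.005, -1.0]]
wrist_force: [0.1, -0.1, 0.3]
width: 0.0568
```

```bash
python3 plan.py .646 -.130 .092 1;python3 - <<'E'
from rig import arm
from h import *
t=[]
for n,(a,b,c,d) in(('top',(225,100,435,310)),('side',(225,150,455,380))):
    r=arm.read_camera(n);pickle.dump(r,open(n+'9.pkl','wb'))
    t.append(cv2.resize(r['image'][b:d,a:c,::-1],(400,400),interpolation=cv2.INTER_CUBIC))
cv2.imwrite('pics/fin.png',cv2.hconcat(t))
for n,bx in(('top',dict(ring=(310,148,346,190,.1),cap=(348,155,384,197,.063))),('side',dict(ring=(370,200,412,235,.1),cap=(382,236,424,272,.063)))):
  r=pickle.load(open(n+'9.pkl','rb'))
  for k,(a,b,c,d,z) in bx.items():
    m=(r['image'][b:d,a:c].min(2)>135).astype(np.uint8)
    cs,h=cv2.findContours(m,cv2.RETR_CCOMP,1)
    for q in cs:
      if len(q)>15:
        w=mapc(r,q+[a,b],z);print(n,k,len(q),np.round(cv2.minEnclosingCircle(w)[0],4),np.round(cv2.fitEllipse(w*1000)[:2],1).tolist())
E
```

```text
t 32.88 p [ 0.4124 -0.2664  0.1982] yaw -0.115 w 0.0568 q [-0.6   0.3   1.96  0.    0.88 -0.49] F [ 0.1 -0.1  0.3]
[16.21 21.59 10.74] [ 0.28 -0.04  0.19]
top ring 70 [ 0.6571 -0.045 ] [[656.7, -45.1], [56.2, 57.5]]
top ring 39 [ 0.6565 -0.0451] [[656.3, -45.1], [32.6, 34.2]]
top cap 82 [ 0.6483 -0.1294] [[647.7, -131.8], [61.7, 69.2]]
top cap 46 [ 0.6468 -0.1399] [[646.7, -142.9], [27.1, 41.6]]
side ring 83 [ 0.6644 -0.0469] [[659.0, -46.0], [54.7, 68.6]]
side ring 38 [ 0.6537 -0.0472] [[653.6, -47.1], [31.7, 33.4]]
side ring 21 [ 0.6787 -0.0102] [[680.9, -9.4], [10.5, 19.9]]
side cap 152 [ 0.6474 -0.1323] [[646.7, -133.6], [59.0, 69.1]]
side cap 19 [ 0.6942 -0.1106] [[691.8, -111.4], [8.2, 21.9]]
```

View pics/fin.png

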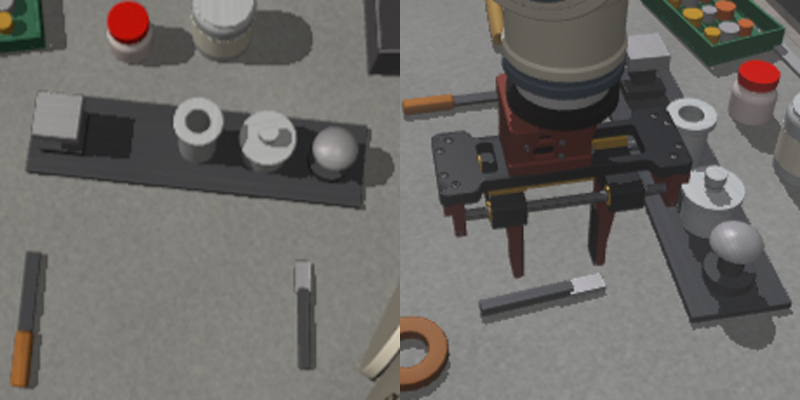

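Everything is in place. The ring centre is within about 1.5 mm of the sleeve axis and the cap within about 2 mm of the coupling's. Both stand upright, and the arm is clear. Handing in.

```bash
python3 -c "
from rig import arm
print(arm.hand_in())"
```

```text
the job is handed in; nothing more can be done
None
```

The job is done and handed in at about 33 s on the robot's clock. The hand-in gives no verdict. I stood the tall sleeve midway between the stakes and laid the smaller white ring on it. The coupling stands between the sleeve and the round stake, closed with the cap, knob up.

What the last checks showed:
- **Sleeve:** about 1–2 mm from midway between the stakes in the top view.
- **Coupling:** about 85 mm from the sleeve and about 2 mm off the line between the stakes. I didn't compute its distance to the round stake, but the measured positions put it at about 86 mm.
- **Ring and cap:** the ring is centred within about 1.5 mm of the sleeve and the cap within about 2 mm of the coupling, both in the top view. Each touched down at the expected height.
- **File and chisel:** they looked unmoved in every picture. I judged this by eye and didn't measure it.

**Disagreements:**
- The two cameras differed by 2–3 mm on the placed parts.
- My hand-picked side-view points put the stakes 327 mm apart instead of 340 mm. I relied mainly on the top view, which gave 340.5 mm.
- In the last side view the gripper stood close to the ring and cap in the picture, so those outlines were less reliable.

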